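Set up the filtration manifold for two eluents

ROBOT

A 7-joint arm with a two-finger parallel gripper is mounted at the origin on a cart in front of the work surface, level with it; the furniture and walls round the work are solid. World frame = base frame: x ahead of the robot, y to its left, z up, the work surface at z = 0. Lengths are in m, angles in rad, forces in N, time in s.
With the tool pointing down it reaches from about 0.4 to 0.85 m from the base axis. Payload 10.4 kg.
Tool frame: the origin (TCP) lies midway between the tips of the shut fingers; the grasp point (between the pads) lies 19 mm behind it; z points along the fingers, y is the line along which they close (so a half turn about z gives the same grasp; the last joint's range is limited). The gripper opens to 87 mm and grips with 3 to 60 N. Pads are 19 mm wide; open, the fingers measure 117 mm over their backs; the gripper's body (75 mm by 190 mm) begins 51 mm behind the grasp point.
Start: joints at [-1.151, 0.332, -0.065, 1.46, 0.022, 1.35, -0.088], TCP at [0.268, 0.565, 0.196] pointing down, gripper open.
Joint ranges: [-2.6, 2.6], [-0.5, 2.12], [-1.47, 1.34], [0.16, 2.42], [-1.27, 4.41], [0.06, 2.06], [-2.6, 2.6]. Speed limits (rad/s): [2.22, 2.22, 2.79, 2.79, 3.14, 3.14, 3.14].

INTERFACE

Orientations are given as a unit quaternion [x, y, z, w].
In Python, from bench import r gives the robot as it stands.
- The arm moves only by the tool arm_command, never from a script. Its argument "moves" is one flat list of numbers, 4 for each row, row after row: the shift along the tool's x, y, z in cm, then the turn about the tool's z in degrees. A call has 1 to 12 rows; each row shifts and turns the commanded pose from where the row before left it, along the tool's axes as they then stand; what a row does not reach is not made up. A row lasts 1/12 s, in which the tool goes at most 41.7 mm and 7.16 degrees, less where a joint would pass 70% of its speed; a pose out of reach is approached as far as the arm can. A call with a gripper value outside its range is refused whole. "fingers" is the opening in per cent of the stroke, from 0 (shut) to 100 (fully open), set as the call begins (left out, the last holds). The fingers move at their own pace and stop on an object; "squeeze" is the grip in N (left out, the last holds). Time passes only in rows, so rows that do not move let the fingers close. It gives the time, the measured TCP pose, the force, the opening and the grip force at its end, in the units of the state.
- r.read_state(): the state, without advancing time (a new reading comes with each control period).
- r.camera(name): name is "scene" or "side" or "wrist"; returns the picture (400x640x3 uint8, red, green, blue); there is no depth.
- r.camera_info(name): a dict with "fx", "fy", "cx", "cy" (pixels), "k1" (the pictures are not rectified: a ray, as slopes to the right and down, at radius r is drawn at 1 + k1 r^2 times it, then the intrinsics apply), "origin" and "attitude" of the camera in the world. Camera axes: x right, y up, looking along -z (the intrinsics and any distortion apply to the point x, -y, -z); pixel columns grow to the right and rows downward; lengths in m; the calibration is good to about 2 mm. A picture is of the moment at which its call begins: read the wrist's pose just before it. camera_info takes no time and is no camera call; for the wrist camera it gives the pose at the moment of the call.
- r.close_job(): hands the job in; it is judged then, once.
The state is a dict: "time": time; "joint_positions": joint angles; "joint_vel": joint speeds; "joint_torque": joint torques, N m; "ee_pos": TCP position; "eef_rot": TCP orientation; "ft_force": force on the tool from outside, world axes, zero at the start; "torque": the same for the moment, N m; "width": finger opening in m; "grip_force": force on a finger pad.
Only numpy, scipy, OpenCV 4.12 (cv2) and the standard library are available. Lean on these libraries where they do the work, as an engineer would, in place of code of your own. Each camera call takes 0.05 s, during which the arm holds its last target. There are 200 camera calls.

TASK

Set up the three-place filtration manifold for the two liquids beside it: seat a filter support in each of the two end heads and stand a funnel squarely on each support, the tall funnel at the end next to the large solvent bottle and the short funnel at the end next to the small bottle. Close the middle head, between the two funnels, with the blanking plug so that vacuum is not lost there, and leave both bottles where they stand.

Things in the scene. Friction and masses are not known exactly. Their poses are not given: they have to be found in the camera images.
- manifold: Fixed steel manifold: tube 328 mm long, along its y axis, with three alike round heads 72 mm across, at x = 0 and y = -110, 0, +110 mm. Origin: on the desk under the middle head, z up. Head rims are 86 mm above the desk; each head has a dished recess 5 mm deep (floor at z = 81 mm, 52 mm wide, flaring to 58 mm at the rim). Stopcock levers below the heads at -x, a hose nozzle at +x.
- support_1: Filter support: flat steel disc 47 mm across, 14 mm thick, grey porous top, 70 g. Origin: centre of its underside, z up. Seated in a recess (underside on its floor) it stands 9 mm proud of the rim; fingertips holding only its upper 8 mm stay clear of the rim. Same as support_2: either may go to either end.
- support_2: Filter support, just like support_1: steel disc 47 mm across, 14 mm thick. Origin: centre of its underside, z up.
- tall_funnel: Tall steel funnel: upright open cylinder 130 mm high, barrel 58 mm outside (3 mm wall), 61 mm at the rim bead (top 4 mm), base flange 64 mm across and 13 mm high, 220 g. Origin: centre of its underside, z up. A recess under the flange, 6 mm deep and 55 mm wide, drops over a seated support and rests on it: the origin is then 8 mm above the support's underside.
- short_funnel: Short steel funnel: same base as the tall one (64 mm flange, 13 mm high, recess 6 mm deep, 55 mm wide under it), but only 70 mm high, barrel 50 mm outside (53 mm at the rim bead, top 4 mm), 140 g. Origin: centre of its underside, z up.
- blank_plug: Black rubber blanking plug, 44 mm high, 60 g: tapered stopper 43 to 47 mm across (z 0 to 8 mm), flange 62 mm across (z 8 to 14 mm), upright round grip 26 mm across (z 14 to 44 mm). Origin: centre of its underside, z up. Seated, its underside lies on the floor of the recess.
- solvent_bottle: Large clear glass solvent bottle with blue screw cap, 94 mm across, 196 mm high, standing beyond one end of the manifold (either one, about 125 mm from the end head). Origin: centre of its underside. Not to be moved.
- small_bottle: Small bottle with blue cap, 56 mm across, 103 mm high, standing beyond the other end of the manifold. Origin: centre of its underside. Not to be moved.
Mind the look-alikes: they are no part of the job. What is shaped like the support_2 but pink is not meant. What is shaped like the blank_plug but yellow is not meant.

How it is judged:
At the end, for the whole second after the job is handed in: A support flat in each end head (centred within 6 mm), the tall funnel upright on the support at the large bottle's end, the short one at the other (10 mm), the plug in the middle head (8 mm); heights within 3 mm, level within 0.06 rad, all at rest and released ((((x of support_1 in the frame of manifold between -0.006 and 0.006 m and y of support_1 in the frame of manifold between 0.104 and 0.116 m and z of support_1 in the frame of manifold between 0.078 and 0.084 m and angle between support_1's own z axis and vertical below 0.06 rad and linear speed of support_1 below 0.02 m/s) and (x of support_2 in the frame of manifold between -0.006 and 0.006 m and y of support_2 in the frame of manifold between -0.116 and -0.104 m and z of support_2 in the frame of manifold between 0.078 and 0.084 m and angle between support_2's own z axis and vertical below 0.06 rad and linear speed of support_2 below 0.02 m/s)) or ((x of support_1 in the frame of manifold between -0.006 and 0.006 m and y of support_1 in the frame of manifold between -0.116 and -0.104 m and z of support_1 in the frame of manifold between 0.078 and 0.084 m and angle between support_1's own z axis and vertical below 0.06 rad and linear speed of support_1 below 0.02 m/s) and (x of support_2 in the frame of manifold between -0.006 and 0.006 m and y of support_2 in the frame of manifold between 0.104 and 0.116 m and z of support_2 in the frame of manifold between 0.078 and 0.084 m and angle between support_2's own z axis and vertical below 0.06 rad and linear speed of support_2 below 0.02 m/s))) and x of blank_plug in the frame of manifold between -0.008 and 0.008 m and y of blank_plug in the frame of manifold between -0.008 and 0.008 m and z of blank_plug in the frame of manifold between 0.078 and 0.084 m and angle between blank_plug's own z axis and vertical below 0.06 rad and linear speed of blank_plug below 0.02 m/s and ((y of solvent_bottle in the frame of manifold above 0 m and (x of tall_funnel in the frame of manifold between -0.01 and 0.01 m and y of tall_funnel in the frame of manifold between 0.1 and 0.12 m and z of tall_funnel in the frame of manifold between 0.086 and 0.092 m and angle between tall_funnel's own z axis and vertical below 0.06 rad and linear speed of tall_funnel below 0.02 m/s) and (x of short_funnel in the frame of manifold between -0.01 and 0.01 m and y of short_funnel in the frame of manifold between -0.12 and -0.1 m and z of short_funnel in the frame of manifold between 0.086 and 0.092 m and angle between short_funnel's own z axis and vertical below 0.06 rad and linear speed of short_funnel below 0.02 m/s)) or (y of solvent_bottle in the frame of manifold below 0 m and (x of tall_funnel in the frame of manifold between -0.01 and 0.01 m and y of tall_funnel in the frame of manifold between -0.12 and -0.1 m and z of tall_funnel in the frame of manifold between 0.086 and 0.092 m and angle between tall_funnel's own z axis and vertical below 0.06 rad and linear speed of tall_funnel below 0.02 m/s) and (x of short_funnel in the frame of manifold between -0.01 and 0.01 m and y of short_funnel in the frame of manifold between 0.1 and 0.12 m and z of short_funnel in the frame of manifold between 0.086 and 0.092 m and angle between short_funnel's own z axis and vertical below 0.06 rad and linear speed of short_funnel below 0.02 m/s)))); the robot touches nothing.
It fails at once if the large bottle is shifted by more than 25 mm or tipped (distance of solvent_bottle from where it was at the start of the episode above 0.025 m or angle between solvent_bottle's own z axis and vertical above 0.3 rad).
It fails at once if the small bottle is shifted by more than 25 mm or tipped (distance of small_bottle from where it was at the start of the episode above 0.025 m or angle between small_bottle's own z axis and vertical above 0.3 rad).
It also fails if it takes over 120 s, if anything falls off the work surface, if the arm or the gripper's body presses on something with over 40 N, if the wrist force passes 120 N, or if a joint passes its speed limit or range.

## Working session

There is one attempt and no reset: what is moved stays moved. The work goes in short steps, Python scripts to look and compute and a tool call to move; the robot and the scene stay as the last step left them, time stands still between calls to the robot, and variables do not carry over. Pictures are saved under pics/ and viewed, at most 14 in all, crops included, and the job is handed in when it is done.

Besides the shell and the picture viewer there is one more tool, called after ">>>" by a JSON object that holds its "method" and its "body". arm_command: Moves the arm, as the interface text tells. Its arguments: {"type":"object","properties":{"moves":{"type":"array"},"fingers":{"type":"number"},"squeeze":{"type":"number"}},"required":["moves"]}

```bash
ls; mkdir -p pics
cat > h.py <<'E'
import numpy as np, cv2
from scipy.spatial.transform import Rotation as R
from bench import r
def info(n):
    i=r.camera_info(n); a=np.array(i['attitude'],float)
    M=R.from_quat(a).as_matrix() if a.size==4 else a.reshape(3,3)
    return i,M,np.array(i['origin'],float)
def snap(n,f):
    c=info(n); im=r.camera(n)[:,:,::-1].copy(); cv2.imwrite('pics/'+f,im); np.savez('pics/'+f+'.npz',M=c[1],o=c[2]); return im,c
def ray(c,u,v):
    i,M,o=c; x=(u-i['cx'])/i['fx']; y=(v-i['cy'])/i['fy']; X,Y=x,y
    for _ in range(20):
        s=1+i['k1']*(X*X+Y*Y); X,Y=x/s,y/s
    return o, M@np.array([X,-Y,-1.0])
def onz(c,u,v,z):
    o,d=ray(c,u,v); return o+d*(z-o[2])/d[2]
def proj(c,p):
    i,M,o=c; q=M.T@(np.array(p)-o); x,y=q[0]/-q[2],-q[1]/-q[2]; s=1+i['k1']*(x*x+y*y)
    return i['fx']*x*s+i['cx'], i['fy']*y*s+i['cy']
E
python3 - <<'E'
from h import *
for n in('scene','side','wrist'):
    im,c=snap(n,n+'0.png'); print(n,c[0])
print(r.read_state())
E
```

```text
pics
scene {'fx': 375.792125127337, 'fy': 375.792125127337, 'cx': 321.2954726294877, 'cy': 201.23716667773834, 'k1': 0.020069705198243516, 'origin': array([-0.05310537, -0.72196865,  0.47395664]), 'attitude': array([ 0.50724908, -0.15726803, -0.25189517,  0.80902037])}
side {'fx': 429.9613445020505, 'fy': 429.9613445020505, 'cx': 324.58190163782155, 'cy': 207.26616163025804, 'k1': -0.03520423780883782, 'origin': array([ 0.08871866, -0.71054508,  0.67355367]), 'attitude': array([ 0.43297788, -0.1110921 , -0.21775446,  0.86762417])}
wrist {'fx': 305.38956399135344, 'fy': 305.38956399135344, 'cx': 312.24067281442103, 'cy': 200.2348763010683, 'k1': 0.0003430761710552644, 'origin': array([0.19605148, 0.59886378, 0.38307133]), 'attitude': array([-0.12309584, -0.07750774,  0.52883403,  0.83616657])}
{'time': 0.15, 'joint_positions': array([-1.15062282,  0.33270601, -0.06472026,  1.46073878,  0.02161068,
        1.34990164, -0.08850032]), 'joint_vel': array([ 0.00062715, -0.00309872,  0.00099607, -0.00250217,  0.00301304,
       -0.00021418,  0.00074408]), 'joint_torque': array([ 1.08198386e-03, -6.23630404e+01,  2.48979457e-02, -3.90138280e+01,
       -6.13426301e-02,  3.72068386e-02,  5.36463392e-05]), 'ee_pos': array([0.26763697, 0.5644451 , 0.19575429]), 'eef_rot': array([ 2.19564231e-01,  9.75597903e-01, -5.20913565e-04, -9.18645145e-05]), 'ft_force': array([-0.35308181, -0.3614748 , -0.11696693]), 'torque': array([ 0.01434485, -0.00967089,  0.03745265]), 'grip_force': 0.0, 'width': 0.08677835478746378}
```

View pics/scene0.png

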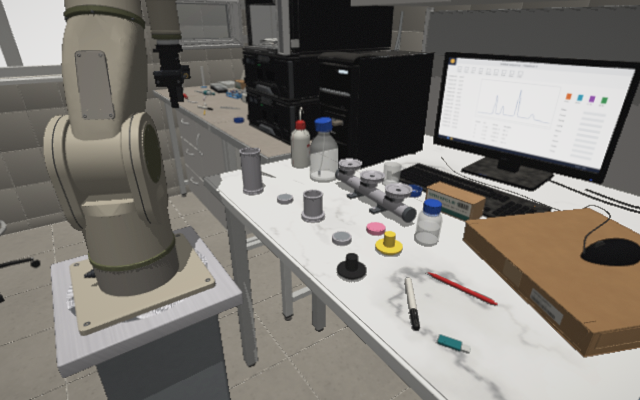

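View pics/side0.png

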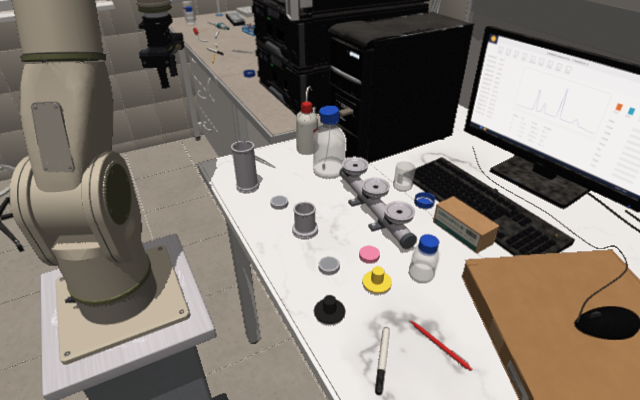

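View pics/wrist0.png

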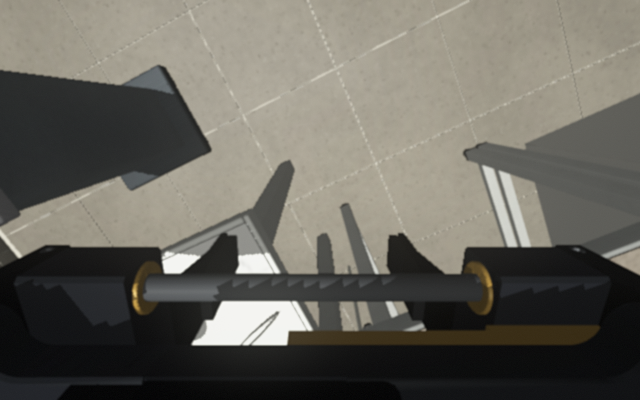

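The side view shows the tall funnel (245,165), supports (279,202) and (328,265), the short funnel (305,220), the black plug (330,308) and the heads at (355,165), (376,187) and (399,211). The large bottle is at the far end and the small bottle at the near end. The decoys are the pink disc (369,254) and the yellow plug (377,280).

Run:
```python
from h import *
S=info('side');C=info('scene')
L={'tall_top':((243,147),(249,152),.13),'supA':((279,201),(285,197.5),.014),'short_top':((304,208),(313,194),.07),'supB':((328.5,264),(342,237),.014),
'plug_top':((330,298),(351,256),.044),'hF':((354.5,162),(349,162.5),.086),'hM':((375.5,184.5),(371.5,176),.086),'hN':((399,209),(397.5,187.5),.086),'pink':((369.5,253.5),(375.5,227.5),.014),'yel':((377.5,270),(389.5,236),.044),'smallcap':((429,240),(432,204),.103),'bigcap':((330,112),(323.5,122),.196)}
for k,(a,b,z) in L.items(): print(k,onz(S,*a,z)[:2].round(3),onz(C,*b,z)[:2].round(3))
i,M,o=info('wrist'); s=r.read_state(); T=R.from_quat(s['eef_rot']).as_matrix()
print(T.round(3)); print('cam in tool',(T.T@(o-s['ee_pos'])).round(4)); print((T.T@M).round(3))
```

```text
tall_top [0.371 0.254] [0.363 0.249]
supA [0.416 0.141] [0.413 0.14 ]
short_top [0.428 0.016] [0.426 0.012]
supB [ 0.418 -0.123] [ 0.416 -0.126]
plug_top [ 0.361 -0.232] [ 0.356 -0.233]
hF [0.627 0.116] [0.621 0.111]
hM [0.616 0.001] [ 0.604 -0.01 ]
hN [ 0.608 -0.108] [ 0.607 -0.107]
pink [ 0.515 -0.137] [ 0.511 -0.137]
yel [ 0.483 -0.212] [ 0.474 -0.221]
smallcap [ 0.585 -0.238] [ 0.575 -0.243]
bigcap [0.603 0.21 ] [0.587 0.196]
[[-0.904  0.428 -0.   ]
 [ 0.428  0.904 -0.001]
 [-0.    -0.001 -1.   ]]
cam in tool [ 0.0794  0.0003 -0.1874]
[[-0.     0.958  0.288]
 [ 1.     0.    -0.001]
 [-0.001  0.288 -0.958]]
```

>>> {"method": "arm_command", "body": {"moves": [0, 0, -1, 6.47, 0, 0, -1, 6.47, 0, 0, -1, 6.47, 0, 0, -1, 6.47, 0, 0, -1, 6.47, 0, 0, -1, 6.47, 0, 0, -1, 6.47, 0, 0, -1, 6.47, 0, 0, -1, 6.47, 0, 0, -1, 6.47], "fingers": 100, "squeeze": 25}}

```text
time: 0.98
ee_pos: [0.2677, 0.5646, 0.2965]
eef_rot: [0.71, 0.705, -0.0, 0.0]
ft_force: [0.1, 0.6, -0.4]
width: 0.0872
grip_force: 0.0
```

>>> {"method": "arm_command", "body": {"moves": [-3.6, 1.5, 0, 0, -3.6, 1.5, 0, 0, -3.6, 1.5, 0, 0, -3.6, 1.5, 0, 0, -3.6, 1.5, 0, 0, -3.6, 1.5, 0, 0, -3.6, 1.5, 0, 0, -3.6, 1.5, 0, 0, -3.6, 1.5, 0, 0, -3.6, 1.5, 0, 0, -3.6, 1.5, 0, 0, -3.6, 1.5, 0, 0]}}

```text
time: 1.98
ee_pos: [0.4475, 0.1305, 0.2963]
eef_rot: [0.708, 0.707, 0.0, -0.0]
ft_force: [1.2, 0.7, -0.6]
width: 0.0872
grip_force: 0.0
```

>>> {"method": "arm_command", "body": {"moves": [-3.5, 1.6, 0, 0, -3.5, 1.6, 0, 0, 0, 0, 0, 0, 0, 0, 0, 0]}}

```text
time: 2.32
ee_pos: [0.4796, 0.0602, 0.2963]
eef_rot: [0.709, 0.705, -0.0, -0.0]
ft_force: [0.1, 0.4, -0.6]
width: 0.0872
grip_force: 0.0
```

Run:
```python
from h import *
snap('wrist','w1.png')
```

>>> {"method": "arm_command", "body": {"moves": [-3.5, 0, 0, 0, -3.5, 0, 0, 0, -3.5, 0, 0, 0, -3.5, 0, 0, 0, -3.5, 0, 0, 0, -3.5, 0, 0, 0, 0, 0, 0, 0, 0, 0, 0, 0]}}

```text
time: 3.03
ee_pos: [0.4787, -0.148, 0.2962]
eef_rot: [0.708, 0.706, 0.0, -0.0]
ft_force: [0.4, 1.6, -0.5]
width: 0.0873
grip_force: 0.0
```

Run:
```python
from h import *
snap('wrist','w2.png')
```

```text
(no output)
```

View pics/w1.png

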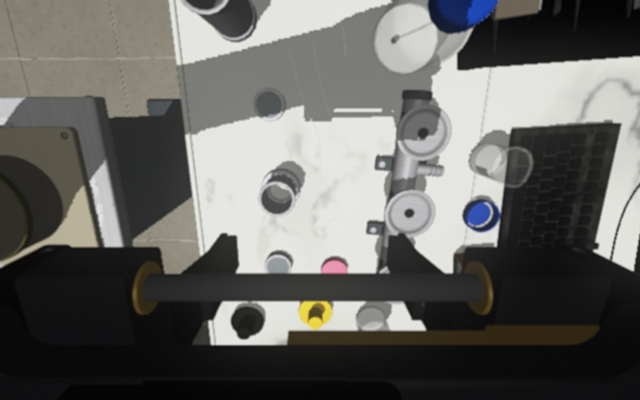

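View pics/w2.png

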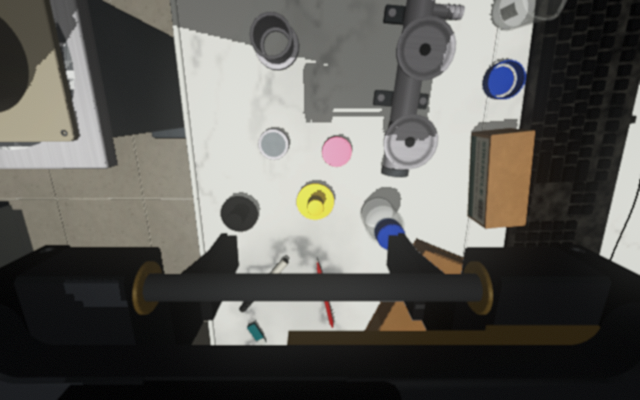

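w1 shows support A (269,104), the short funnel (282,192) and heads F (424,132) and M (410,213). w2 shows heads M (425,48) and N (411,141), support B (273,143) and the plug (239,212). I'll refine these with Hough circles.

```bash
cat >> h.py <<'E'
def circ(im,u,v,rad,z,c,w=None,p2=18,show=None):
    w=w or int(rad*1.7); u,v=int(u),int(v); y0,x0=max(v-w,0),max(u-w,0)
    g=cv2.cvtColor(im[y0:v+w,x0:u+w],cv2.COLOR_BGR2GRAY); k=4
    g=cv2.GaussianBlur(cv2.resize(g,None,fx=k,fy=k,interpolation=cv2.INTER_CUBIC),(9,9),2)
    H=cv2.HoughCircles(g,cv2.HOUGH_GRADIENT,1.5,12,param1=60,param2=p2,minRadius=int(rad*.85*k),maxRadius=int(rad*1.15*k))
    out=[]
    if H is not None:
        for a,b,q in H[0][:3]:
            U,V=(a+.5)/k-.5+x0,(b+.5)/k-.5+y0; P=onz(c,U,V,z); E=onz(c,U+q/k,V,z)
            out.append((round(float(U),1),round(float(V),1),P[:2].round(4).tolist(),round(float(2e3*np.linalg.norm(E-P)),1)))
    return out
def load(f,n='wrist'):
    d=np.load('pics/'+f+'.npz'); return cv2.imread('pics/'+f),(info(n)[0],d['M'],d['o'])
def pxr(c,p,rm):
    a=proj(c,p); b=proj(c,np.array(p)+[rm,0,0]); return a,np.hypot(a[0]-b[0],a[1]-b[1])
E
python3 - <<'E'
from h import *
for f,L in (('w1.png',{'supA':((269,104),.0235,.014),'F':((424,132),.036,.086),'M':((410,213),.036,.086),'short':((284,184),.0265,.07),'shortbase':((277,197),.032,.013)}),
 ('w2.png',{'M':((425,48),.036,.086),'N':((411,141),.036,.086),'supB':((273,143),.0235,.014),'plugfl':((239,212),.031,.014),'short':((278,42),.0265,.07),'shortbase':((273,40),.032,.013)})):
    im,c=load(f)
    for k,((u,v),rm,z) in L.items():
        P=onz(c,u,v,z); _,q=pxr(c,P,rm); print(f,k,P[:2].round(3),round(q,1),circ(im,u,v,q,z,c))
    i,M,o=c; print(o)
E
```

```text
w1.png supA [0.417 0.147] 16.0 [(267.3, 101.2, [0.4144, 0.1507], 47.6)]
w1.png F [0.622 0.11 ] 28.3 [(414.1, 113.8, [0.6076, 0.1329], 65.0), (427.6, 132.9, [0.6269, 0.1093], 81.3), (425.3, 135.6, [0.6244, 0.106], 76.2)]
w1.png M [0.614 0.001] 26.2 [(411.6, 216.4, [0.6164, -0.0037], 75.2), (410.8, 212.7, [0.6149, 0.0018], 64.8), (407.4, 213.8, [0.6104, 0.0002], 66.1)]
w1.png short [0.44 0.04] 19.0 [(276.6, 197.2, [0.429, 0.0206], 46.2), (275.4, 200.9, [0.4272, 0.0151], 56.0), (288.6, 177.7, [0.4467, 0.0485], 45.6)]
w1.png shortbase [0.423 0.004] 20.0 [(275.3, 200.9, [0.4198, -0.0021], 64.2), (276.4, 196.1, [0.4219, 0.006], 55.5), (280.2, 195.3, [0.428, 0.0073], 64.2)]
[0.4797705  0.13968114 0.48371313]
w2.png M [ 0.613 -0.   ] 30.4 [(422.9, 45.9, [0.6099, 0.0021], 79.0)]
w2.png N [ 0.606 -0.109] 28.0 [(410.7, 141.4, [0.6054, -0.1091], 73.2), (411.8, 137.7, [0.6064, -0.1044], 64.2), (412.2, 145.2, [0.6077, -0.1139], 77.6)]
w2.png supB [ 0.419 -0.118] 15.5 [(274.2, 141.2, [0.4211, -0.1154], 45.7), (272.3, 144.2, [0.4181, -0.1199], 46.0), (269.3, 144.6, [0.4135, -0.1205], 47.0)]
w2.png plugfl [ 0.36  -0.229] 19.1 [(239.4, 212.4, [0.3602, -0.2295], 60.5), (237.2, 216.6, [0.356, -0.2366], 68.8), (242.4, 211.3, [0.3652, -0.2276], 57.8)]
w2.png short [0.437 0.01 ] 21.7 [(276.7, 49.3, [0.4354, 0.0018], 52.2), (275.2, 46.7, [0.4337, 0.0047], 54.1), (277.4, 44.1, [0.4365, 0.0076], 47.9)]
w2.png shortbase [0.425 0.023] 23.0 [(277.3, 50.3, [0.4303, 0.0102], 56.5), (277.3, 46.6, [0.4304, 0.015], 66.4), (276.2, 42.4, [0.429, 0.0202], 71.4)]
[ 0.47873165 -0.06858836  0.48369012]
```

>>> {"method": "arm_command", "body": {"moves": [0.6, -1.2, 4, 0, 0.6, -1.2, 4, 0, 0.6, -1.2, 4, 0, 0.6, -1.2, 4, 0, 0.6, -1.2, 3.6, 0, 0, 0, 0, 0, 0, 0, 0, 0]}}

```text
time: 3.67
ee_pos: [0.4188, -0.1159, 0.1019]
eef_rot: [0.706, 0.708, -0.001, -0.001]
ft_force: [0.7, 0.2, 0.9]
width: 0.0867
grip_force: 0.0
```

Run:
```python
from h import *
im,c=snap('wrist','b1.png'); print(r.read_state()['ee_pos'])
P=[.418,-.119,.014]; a,q=pxr(c,P,.0235); print(a,q,circ(im,*a,q,.014,c,p2=30))
```

```text
[ 0.42071885 -0.11670186  0.1035713 ]
(np.float64(311.76928507824556), np.float64(200.31294020212908)) 24.973882647495742 [(312.7, 200.9, [0.4189, -0.1196], 44.4), (310.1, 203.2, [0.4164, -0.1218], 51.0), (314.2, 196.1, [0.4203, -0.1148], 45.6)]
```

View pics/b1.png

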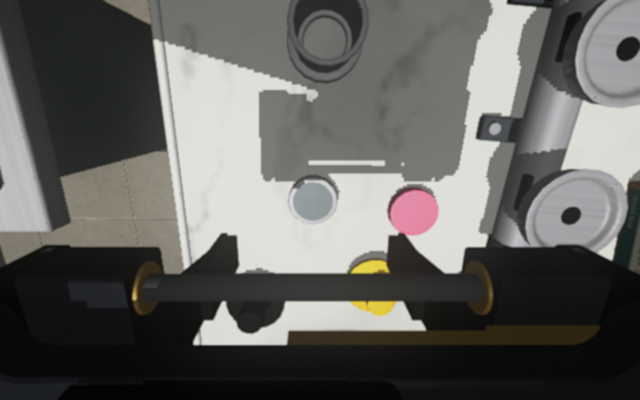

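Support B is at (313,201), i.e. (0.419,-0.1195), and almost directly under the tool. I'm descending to it.

>>> {"method": "arm_command", "body": {"moves": [-0.3, -0.1, 3, 0, 0, 0, 3, 0, 0, 0, 2, 0, 0, 0, 1, 0, 0, 0, 0, 0, 0, 0, 0, 0, 0, 0, 0, 0]}}

```text
time: 4.3
ee_pos: [0.4203, -0.1208, 0.014]
eef_rot: [0.707, 0.707, 0.001, 0.001]
ft_force: [-0.3, 0.4, 0.8]
width: 0.0872
grip_force: 0.0
```

```bash
cat >> h.py <<'E'
def where(n=5):
    s=[]
    for _ in range(n): s.append(r.read_state()['ee_pos']); r.camera('side')
    s=np.array(s); return s.mean(0).round(4), s.std(0).round(4)
E
python3 - <<'E'
from h import *
print(where())
E
```

```text
(array([ 0.4199, -0.1207,  0.0137]), array([0.0003, 0.0001, 0.0003]))
```

>>> {"method": "arm_command", "body": {"moves": [0.1, -0.1, 0.65, 0, 0, 0, 0, 0, 0, 0, 0, 0]}}

```text
time: 4.8
ee_pos: [0.4171, -0.1196, 0.0054]
eef_rot: [0.708, 0.707, -0.0, -0.0]
ft_force: [0.0, 0.1, 0.3]
width: 0.0869
grip_force: 0.0
```

>>> {"method": "arm_command", "body": {"moves": [0, 0, 0, 0, 0, 0, 0, 0, 0, 0, 0, 0, 0, 0, 0, 0, 0, 0, 0, 0, 0, 0, 0, 0, 0, 0, 0, 0, 0, 0, 0, 0], "fingers": 0, "squeeze": 25}}

```text
time: 5.47
ee_pos: [0.4176, -0.1197, 0.0058]
eef_rot: [0.708, 0.707, 0.0, -0.0]
ft_force: [-0.5, -0.9, -0.1]
width: 0.0415
grip_force: 0.0
```

>>> {"method": "arm_command", "body": {"moves": [0, 0, -3, 0, 0, 0, -4, 0, 0, 0, -4, 0, 0, 0, -4, 0, 0, 0, 0, 0, 0, 0, 0, 0, 0, 0, 0, 0]}}

```text
time: 6.05
ee_pos: [0.4173, -0.1196, 0.1554]
eef_rot: [0.707, 0.707, 0.0, -0.0]
ft_force: [0.5, 0.5, -1.3]
width: 0.0018
grip_force: 0.0
```

Run:
```python
from h import *
im,c=snap('wrist','b2.png'); print(where(3))
```

```text
(array([ 0.4168, -0.1197,  0.1547]), array([0.0001, 0.0001, 0.0001]))
```

View pics/b2.png

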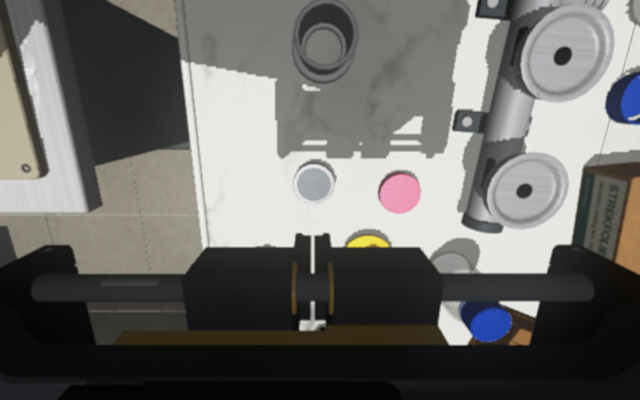

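Run:
```python
from h import *
for f,uv in (('b1.png',(313,201)),('b2.png',(314,183))):
    im,c=load(f); g=cv2.cvtColor(im,cv2.COLOR_BGR2HSV)
    u,v=uv; print(im[v,u],im[v-20,u-40])
    P=onz(c,u,v,.014); a,q=pxr(c,P,.0235); print(f,P[:2].round(4),q,circ(im,u,v,q,.014,c,p2=25))
    x=cv2.resize(im[v-45:v+45,u-60:u+60],None,fx=5,fy=5,interpolation=2); cv2.imwrite('pics/z_'+f,x)
    print('tcp px',proj(c,[.4173,-.1197,.155 if f=='b2.png' else .1036]))
a=cv2.imread('pics/z_b1.png');b=cv2.imread('pics/z_b2.png');cv2.imwrite('pics/zz.png',np.hstack([a,b])[:, :].copy()); 
im=cv2.resize(np.hstack([a,b]),(800,300)); cv2.imwrite('pics/zz.png',im)
```

```text
[157 156 148] [213 219 219]
b1.png [ 0.4192 -0.1197] 24.957415182000883 [(312.4, 198.9, [0.4186, -0.1176], 45.9), (311.3, 201.9, [0.4176, -0.1206], 47.8), (314.3, 195.6, [0.4204, -0.1143], 44.8)]
tcp px (np.float64(310.2431829934348), np.float64(240.23550923185587))
[170 168 162] [230 234 233]
b2.png [ 0.4192 -0.1186] 21.255250606303264 [(313.1, 184.7, [0.4182, -0.1206], 46.7), (313.8, 181.7, [0.419, -0.1172], 40.6), (316.1, 176.8, [0.4215, -0.1117], 40.1)]
tcp px (np.float64(312.3953204936404), np.float64(233.84921475105602))
```

View pics/zz.png

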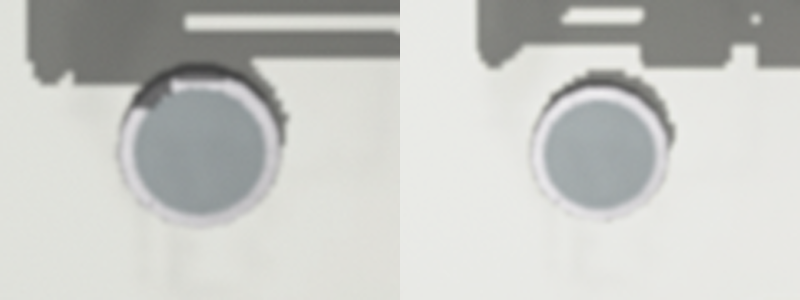

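The disc has not moved and is centred at (0.419,-0.119), so the tips passed over it. The tips probably sit behind the TCP when open. I'll descend straddling the disc and feel for the desk.

>>> {"method": "arm_command", "body": {"moves": [0.05, 0.2, 3, 0, 0, 0, 3, 0, 0, 0, 3, 0, 0, 0, 3, 0, 0, 0, 2, 0, 0, 0, 0.8, 0, 0, 0, 0, 0, 0, 0, 0, 0, 0, 0, 0, 0], "fingers": 68}}

```text
time: 7.0
ee_pos: [0.4204, -0.1194, 0.0088]
eef_rot: [0.708, 0.707, 0.001, 0.0]
ft_force: [0.7, 0.4, 0.4]
width: 0.0522
grip_force: 0.0
```

>>> {"method": "arm_command", "body": {"moves": [0, 0, 0.1, 0, 0, 0, 0.1, 0, 0, 0, 0.1, 0, 0, 0, 0, 0, 0, 0, 0, 0]}}

```text
time: 7.42
ee_pos: [0.4196, -0.1192, 0.005]
eef_rot: [0.708, 0.707, 0.0, 0.0]
ft_force: [-0.5, 0.1, -0.1]
width: 0.0591
grip_force: 0.0
```

>>> {"method": "arm_command", "body": {"moves": [0, 0, 0.1, 0, 0, 0, 0.1, 0, 0, 0, 0.1, 0, 0, 0, 0, 0, 0, 0, 0, 0]}}

```text
time: 7.83
ee_pos: [0.4195, -0.1192, 0.0017]
eef_rot: [0.708, 0.707, -0.0, -0.0]
ft_force: [0.4, 0.5, 0.6]
width: 0.0591
grip_force: 0.0
```

>>> {"method": "arm_command", "body": {"moves": [0, 0, 0, 0, 0, 0, 0, 0, 0, 0, 0, 0], "fingers": 0}}

```text
time: 8.08
ee_pos: [0.4196, -0.1192, 0.0018]
eef_rot: [0.708, 0.707, 0.0, 0.0]
ft_force: [-0.2, -0.3, -0.6]
width: 0.0465
grip_force: 0.0
```

>>> {"method": "arm_command", "body": {"moves": [0, 0, 0, 0, 0, 0, 0, 0, 0, 0, 0, 0]}}

```text
time: 8.33
ee_pos: [0.4196, -0.1192, 0.0018]
eef_rot: [0.708, 0.707, 0.0, -0.0]
ft_force: [0.0, -0.6, -0.4]
width: 0.027
grip_force: 0.0
```

Run:
```python
from h import *
im,c=snap('side','s3.png'); im2,_=snap('wrist','w3.png')
a=cv2.resize(im[220:330,270:400],None,fx=3.6,fy=3.6,interpolation=2); b=cv2.resize(im2[130:350,180:440],(468,396))
cv2.imwrite('pics/z3.png',cv2.resize(np.hstack([a,b]),(800,339))); print(r.read_state()['width'])
```

```text
0.018969740390690975
```

View pics/z3.png

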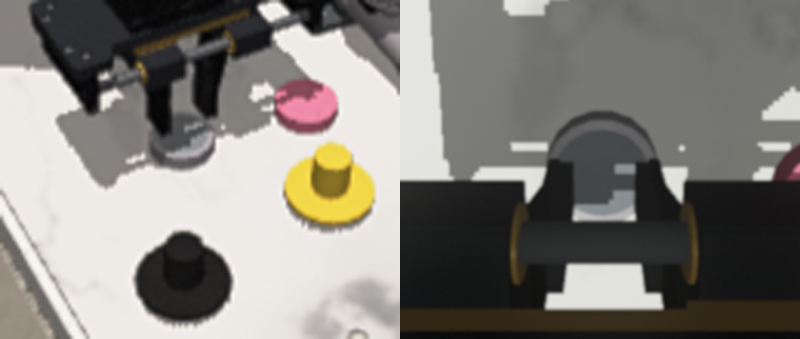

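The side view shows the fingertips hovering just above the disc top, so the real tips are about 15–20 mm behind the stated TCP. I'll open, go lower and feel for the desk.

>>> {"method": "arm_command", "body": {"moves": [0, 0, -2, 0, 0, 0, 0, 0, 0, 0, 0, 0, 0, 0, 0, 0, 0, 0, 0, 0, 0, 0, 0, 0, 0, 0, 0, 0, 0, 0, 1, 0, 0, 0, 1, 0, 0, 0, 0.3, 0, 0, 0, 0, 0], "fingers": 70}}

```text
time: 9.35
ee_pos: [0.4187, -0.1193, -0.0019]
eef_rot: [0.708, 0.707, -0.001, -0.001]
ft_force: [-0.2, 0.3, 0.7]
width: 0.0607
grip_force: 0.0
```

>>> {"method": "arm_command", "body": {"moves": [0, 0, 0.2, 0, 0, 0, 0.2, 0, 0, 0, 0.1, 0, 0, 0, 0, 0]}}

```text
time: 9.68
ee_pos: [0.4196, -0.1192, -0.0062]
eef_rot: [0.708, 0.707, 0.0, -0.0]
ft_force: [-0.6, -0.5, 0.3]
width: 0.0609
grip_force: 0.0
```

>>> {"method": "arm_command", "body": {"moves": [0, 0, 0.1, 0, 0, 0, 0.1, 0, 0, 0, 0.1, 0, 0, 0, 0, 0]}}

```text
time: 10.02
ee_pos: [0.4195, -0.1192, -0.0093]
eef_rot: [0.708, 0.707, -0.0, -0.0]
ft_force: [1.0, -0.6, -0.2]
width: 0.0609
grip_force: 0.0
```

>>> {"method": "arm_command", "body": {"moves": [0, 0, 0.1, 0, 0, 0, 0.1, 0, 0, 0, 0.1, 0, 0, 0, 0, 0]}}

```text
time: 10.35
ee_pos: [0.4194, -0.1192, -0.0124]
eef_rot: [0.708, 0.707, -0.0, -0.0]
ft_force: [-0.1, 0.5, 0.4]
width: 0.0607
grip_force: 0.0
```

>>> {"method": "arm_command", "body": {"moves": [0, 0, 0.1, 0, 0, 0, 0.1, 0, 0, 0, 0, 0]}}

```text
time: 10.6
ee_pos: [0.4194, -0.1192, -0.0144]
eef_rot: [0.708, 0.707, -0.0, -0.0]
ft_force: [-1.5, 0.3, -0.2]
width: 0.0607
grip_force: 0.0
```

>>> {"method": "arm_command", "body": {"moves": [0, 0, 0, 0, 0, 0, 0, 0, 0, 0, 0, 0], "fingers": 0}}

```text
time: 10.85
ee_pos: [0.4196, -0.1192, -0.0142]
eef_rot: [0.708, 0.707, 0.0, -0.0]
ft_force: [-1.2, -0.8, 0.6]
width: 0.0483
grip_force: 0.5
```

>>> {"method": "arm_command", "body": {"moves": [0, 0, 0, 0, 0, 0, 0, 0, 0, 0, 0, 0]}}

```text
time: 11.1
ee_pos: [0.4196, -0.1192, -0.0142]
eef_rot: [0.708, 0.707, 0.0, 0.0]
ft_force: [-0.7, 0.2, 0.2]
width: 0.0451
grip_force: 25.0
```

>>> {"method": "arm_command", "body": {"moves": [0, 0, -0.3, 0, 0, 0, -1, 0, 0, 0, -1, 0, 0, 0, 0, 0, 0, 0, 0, 0]}}

```text
time: 11.52
ee_pos: [0.42, -0.119, 0.009]
eef_rot: [0.707, 0.707, 0.001, 0.0]
ft_force: [0.0, 0.2, -1.0]
width: 0.0447
grip_force: 25.0
```

Run:
```python
from h import *
im,c=snap('side','s4.png'); im2,_=snap('wrist','w4.png')
a=cv2.resize(im[220:310,280:380],None,fx=4,fy=4,interpolation=2); b=cv2.resize(im2[130:350,180:440],(425,360))
cv2.imwrite('pics/z4.png',cv2.resize(np.hstack([a,b]),(800,349))); s=r.read_state(); print(s['width'],s['grip_force'])
```

```text
0.0447464777662138 24.99997705221176
```

View pics/z4.png

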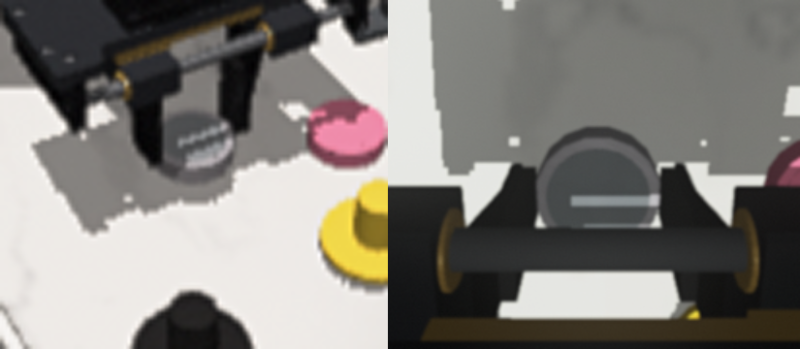

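Run:
```python
from h import *
im,c=load('s4.png','side')
for x,y in((.395,-.128),(.390,-.128)):
  for z in(0,.01,.02,.03,.04): print(x,z,np.round(proj(c,[x,y,z]),1))
print('TCP',where(3))
for f,u,v in(('w1.png',427,0),):pass
# heads: dark central hole
for f,L in(('w1.png',[(424,132),(410,213)]),('w2.png',[(425,48),(411,141)]),('b1.png',[(571,215)]),('b2.png',[(525,190),(563,56)])):
  im,c=load(f)
  for u,v in L:
    g=im[v-9:v+10,u-9:u+10].max(2); n,l,s,ce=cv2.connectedComponentsWithStats((g<60).astype(np.uint8)); 
    if n>1:
      k=1+np.argmax(s[1:,4]); U,V=ce[k]+[u-9,v-9]; print(f,U.round(1),V.round(1),s[k,4],onz(c,U,V,.081)[:2].round(4))
```

```text
0.395 0 [320.3 273.5]
0.395 0.01 [320.3 270.2]
0.395 0.02 [320.3 266.9]
0.395 0.03 [320.3 263.5]
0.395 0.04 [320.2 260.1]
0.39 0 [318.2 274.3]
0.39 0.01 [318.2 271. ]
0.39 0.02 [318.2 267.7]
0.39 0.03 [318.2 264.3]
0.39 0.04 [318.1 260.9]
TCP (array([ 0.4192, -0.1191,  0.0084]), array([0.0001, 0.0001, 0.    ]))
w1.png 422.7 132.7 62 [0.6225 0.1092]
w1.png 408.7 212.6 31 [6.137e-01 2.000e-04]
w2.png 424.7 49.0 106 [ 6.14e-01 -4.00e-04]
w2.png 409.4 141.2 52 [ 0.6053 -0.1093]
b1.png 570.6 215.3 224 [ 0.6049 -0.1098]
b2.png 524.0 190.5 127 [ 0.6051 -0.1098]
b2.png 562.3 55.5 206 [ 6.136e-01 -3.000e-04]
```

>>> {"method": "arm_command", "body": {"moves": [0, 0, -3.5, 0, 0, 0, -3.5, 0, 0, 0, -3, 0, 0.2, 3, 0, 0, 0.2, 4, 0, 0, 0.2, 4, 0, 0, 0.2, 4, 0, 0, 0.2, 3.6, 0, 0, 0, 0, 0, 0, 0, 0, 0, 0, 0, 0, 0, 0]}}

```text
time: 12.68
ee_pos: [0.6027, -0.1104, 0.1081]
eef_rot: [0.708, 0.706, -0.001, -0.0]
ft_force: [-0.2, -0.6, -0.2]
width: 0.0454
grip_force: 25.0
```

Run:
```python
from h import *
im,c=snap('wrist','w5.png'); print(where(3), r.read_state()['width'])
cv2.imwrite('pics/z5.png',cv2.resize(im[100:320,180:440],(780,600)[:2]))
```

```text
(array([ 0.6027, -0.11  ,  0.109 ]), array([0.0001, 0.0002, 0.0003])) 0.04444305647320485
```

View pics/z5.png

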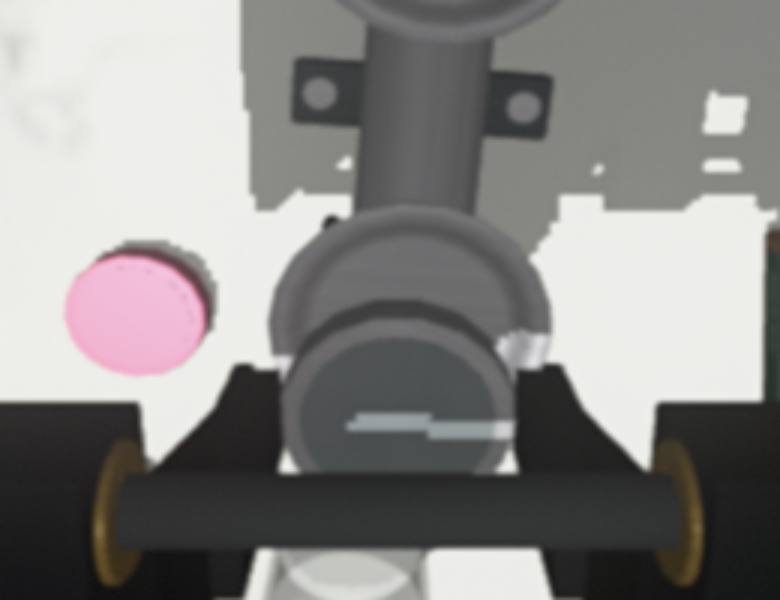

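The disc is held level between the fingers, just in front of head N. I'm lowering it now and will use numbers rather than pictures from here.

>>> {"method": "arm_command", "body": {"moves": [0.05, 0.25, 1, 0, 0, 0, 1, 0, 0, 0, 1, 0, 0, 0, 0.4, 0, 0, 0, 0, 0, 0, 0, 0, 0]}}

```text
time: 13.38
ee_pos: [0.6058, -0.1092, 0.0745]
eef_rot: [0.708, 0.707, -0.0, -0.0]
ft_force: [-1.0, 1.5, -0.5]
width: 0.0446
grip_force: 25.0
```

Run:
```python
from h import *
im,c=load('w5.png'); z=.137; a,q=pxr(c,[.603,-.111,z],.0235); print(a,q,circ(im,*a,q,z,c,p2=25))
print(where(3),r.read_state()['ft_force'])
```

```text
(np.float64(312.90738785207753), np.float64(254.81365571753386)) 41.05704941863667 [(308.8, 217.4, [0.6008, -0.0883], 43.3), (305.4, 217.8, [0.5989, -0.0885], 40.0), (314.4, 218.9, [0.6039, -0.0892], 49.8)]
(array([ 0.6061, -0.1092,  0.0749]), array([0.0002, 0.0001, 0.0003])) [ 0.15626966  0.61314367 -0.94621866]
```

Run:
```python
from h import *
im,c=load('w5.png')
for z in(.127,.132,.137): print(z,onz(c,313,216.6,z)[:2]-[0,.0235])
g=cv2.cvtColor(im,cv2.COLOR_BGR2GRAY)[205:262,313]; print(g.tolist())
```

```text
0.127 [ 0.60310178 -0.11487987]
0.132 [ 0.60309941 -0.11308145]
0.137 [ 0.60309704 -0.11128304]
[108, 110, 109, 107, 95, 72, 63, 63, 64, 64, 68, 80, 100, 113, 115, 115, 114, 113, 103, 90, 83, 81, 82, 81, 81, 81, 82, 83, 81, 81, 82, 81, 82, 82, 82, 82, 80, 81, 80, 80, 79, 80, 79, 79, 77, 86, 117, 148, 159, 159, 160, 156, 135, 98, 79, 77, 78]
```

>>> {"method": "arm_command", "body": {"moves": [0, -0.1, 0.3, 0, 0, 0, 0.2, 0, 0, 0, 0.1, 0, 0, 0, 0, 0, 0, 0, 0, 0]}}

```text
time: 13.95
ee_pos: [0.6051, -0.1091, 0.0689]
eef_rot: [0.708, 0.707, -0.0, -0.0]
ft_force: [-0.7, 0.1, -0.6]
width: 0.0448
grip_force: 25.0
```

>>> {"method": "arm_command", "body": {"moves": [0, 0, 0.1, 0, 0, 0, 0.1, 0, 0, 0, 0, 0]}}

```text
time: 14.2
ee_pos: [0.6052, -0.1091, 0.0669]
eef_rot: [0.708, 0.707, 0.0, -0.0]
ft_force: [0.9, 0.7, -0.6]
width: 0.0448
grip_force: 25.0
```

>>> {"method": "arm_command", "body": {"moves": [0, 0, 0.1, 0, 0, 0, 0, 0]}}

```text
time: 14.37
ee_pos: [0.6053, -0.1091, 0.0668]
eef_rot: [0.708, 0.707, 0.0, -0.0]
ft_force: [-3.2, 1.5, 8.7]
width: 0.0448
grip_force: 25.0
```

>>> {"method": "arm_command", "body": {"moves": [0, 0, 0, 0, 0, 0, 0, 0, 0, 0, 0, 0, 0, 0, 0, 0, 0, 0, 0, 0], "fingers": 75}}

```text
time: 14.78
ee_pos: [0.605, -0.1091, 0.0657]
eef_rot: [0.708, 0.707, -0.0, -0.0]
ft_force: [-0.2, -0.3, 0.4]
width: 0.0639
grip_force: 0.0
```

>>> {"method": "arm_command", "body": {"moves": [0, 0, -3, 0, 0, 0, -3, 0, 0, 0, -3, 0, 0, 0, 0, 0, 0, 0, 0, 0], "fingers": 100}}

```text
time: 15.2
ee_pos: [0.6061, -0.1093, 0.1574]
eef_rot: [0.708, 0.707, 0.001, 0.001]
ft_force: [-0.7, -0.8, -0.5]
width: 0.0851
grip_force: 0.0
```

```bash
cat >> h.py <<'E'
def edges(im,c,P,rm,lo=.75,hi=1.3,n=72,show=False):
    """radial strongest-gradient points around expected circle, ellipse fit -> centre on plane z"""
    (u,v),q=pxr(c,P,rm); g=cv2.GaussianBlur(cv2.cvtColor(im,cv2.COLOR_BGR2GRAY),(3,3),0).astype(np.float32)
    pol=cv2.warpPolar(g,(int(q*hi*2),n),(u,v),q*hi,cv2.WARP_POLAR_LINEAR); d=np.abs(cv2.Sobel(pol,cv2.CV_32F,1,0)); k=int(q*lo*2)
    rr=(d[:,k:].argmax(1)+k)/2; t=np.arange(n)*2*np.pi/n
    pts=np.array([onz(c,u+a*np.cos(b),v+a*np.sin(b),P[2])[:2] for a,b in zip(rr,t)]); ok=np.ones(n,bool)
    for _ in range(6):
        A=np.c_[2*pts[ok],np.ones(ok.sum())]; s=np.linalg.lstsq(A,(pts[ok]**2).sum(1),rcond=None)[0]
        R0=np.sqrt(s[2]+s[0]**2+s[1]**2); e=np.abs(np.hypot(*(pts-s[:2]).T)-R0); ok=e<max(.0012,1.5*np.median(e))
    return s[:2].round(4),round(float(2e3*R0),1),int(ok.sum())
E
python3 - <<'E'
from h import *
im,c=snap('wrist','w6.png')
print('sup top',edges(im,c,[.605,-.110,.095],.0235)); print('porous',edges(im,c,[.605,-.110,.095],.0195,.8,1.15)); print('rim',edges(im,c,[.605,-.110,.086],.036,.85,1.15))
u,v=proj(c,[.605,-.11,.095]); print(u,v,circ(im,u,v,pxr(c,[.605,-.11,.095],.0235)[1],.095,c,p2=25)); print(where(3))
E
```

```text
sup top (array([ 0.6064, -0.1136]), 52.0, 47)
porous (array([ 0.6052, -0.1113]), 42.3, 51)
rim (array([ 0.6027, -0.1127]), 67.8, 42)
310.8557209245872 206.12393685856108 [(309.9, 204.4, [0.6042, -0.1085], 44.0), (309.6, 210.4, [0.6039, -0.1139], 53.5), (314.8, 203.3, [0.6084, -0.1075], 51.1)]
(array([ 0.6048, -0.1089,  0.1552]), array([0.0003, 0.0001, 0.0005]))
```

>>> {"method": "arm_command", "body": {"moves": [3, -2, 0, 0, 3.1, -2.3, 0, 0, 3.2, -2.4, 0, 0, 3.2, -2.4, 0, 0, 3.2, -2.4, 0, 0, 3.2, -2.4, 0.5, 0, 3.2, -2.4, 2, 0, 3.2, -2.4, 2.7, 0, 0, 0, 0, 0, 0, 0, 0, 0, 0, 0, 0, 0]}}

```text
time: 16.32
ee_pos: [0.4235, 0.1371, 0.1088]
eef_rot: [0.708, 0.707, -0.0, 0.0]
ft_force: [0.2, -0.1, 1.4]
width: 0.087
grip_force: 0.0
```

Run:
```python
from h import *
im,c=snap('wrist','a1.png'); P=[.416,.145,.014]
for _ in range(3):
    e=edges(im,c,P,.0235,.8,1.3); print(e); P=[*e[0],.014]
u,v=proj(c,P); print(u,v,circ(im,u,v,pxr(c,P,.0235)[1],.014,c,p2=25)); print(where(3))
hs=cv2.cvtColor(im,cv2.COLOR_BGR2GRAY); x=hs[int(v)-50:int(v)+50:4,int(u)-60:int(u)+60:4]; print(x)
```

```text
(array([0.4157, 0.1468]), 47.0, 50)
(array([0.416 , 0.1497]), 44.2, 44)
(array([0.4155, 0.1499]), 43.1, 45)
303.89925454960223 182.09657950027741 [(306.9, 182.6, [0.4184, 0.1494], 43.3), (303.9, 181.4, [0.4155, 0.1505], 42.1), (304.3, 184.4, [0.4159, 0.1476], 48.1)]
(array([0.4243, 0.1367, 0.1093]), array([0.0001, 0.    , 0.0001]))
[[123 124 124 125 124 124 123 124 124 124 124 123 123 123 123 122 123 123
  123 123 123 122 124 123 124 131 124 126 124 125]
 [124 125 124 125 124 124 124 124 124 123 125 124 123 123 123 123 123 123
  122 124 123 123 124 124 124 128 126 124 125 125]
 [125 125 124 124 125 125 124 125 125 125 124 125 124 123 124 125 124 123
  123 124 124 124 124 124 125 125 127 125 126 125]
 [124 124 124 125 125 125 124 125 125 125 124 125 124 125 124 124 123 124
  123 124 124 124 124 125 125 125 131 126 127 127]
 [125 126 125 125 126 124 126 126 126 126 125 125 125 125 126 124 125 125
  124 125 124 124 125 125 126 127 131 127 126 127]
 [126 126 125 126 126 125 127 125 126 126 126 126 126 125 126 126 125 124
  124 126 125 125 124 125 125 125 128 129 127 127]
 [125 126 127 12
[... 1659 characters left out ...]
232 230 221 221 219 228
  231 231 231 230 229 228 228 228 228 229 231 231]
 [231 232 232 231 231 232 232 232 231 232 232 232 231 232 231 231 232 232
  231 231 230 231 230 228 227 227 227 229 230 231]
 [231 231 231 232 231 231 231 231 232 232 232 232 231 232 232 232 231 231
  231 231 231 230 229 227 226 225 226 227 229 230]
 [231 231 232 231 231 231 232 232 231 232 231 232 232 232 231 232 232 232
  231 231 230 229 227 225 222 222 224 226 228 229]
 [231 231 231 231 231 231 232 231 232 231 231 232 231 231 231 231 231 231
  231 232 231 229 224 220 215 212 215 223 227 230]
 [232 231 231 231 231 232 231 231 232 231 232 232 231 231 232 231 232 231
  232 231 231 229 224 220 216 212 211 220 227 230]]
```

>>> {"method": "arm_command", "body": {"moves": [1, -0.7, 3, 0, 0, 0, 3, 0, 0, 0, 3, 0, 0, 0, 1.5, 0, 0, 0, 0, 0, 0, 0, 0, 0], "fingers": 80}}

```text
time: 17.02
ee_pos: [0.4167, 0.1467, 0.0041]
eef_rot: [0.708, 0.706, -0.001, 0.0]
ft_force: [0.6, -0.2, 0.5]
width: 0.0698
grip_force: 0.0
```

Run:
```python
from h import *
print(where(3))
```

```text
(array([0.4172, 0.1473, 0.0048]), array([0.0004, 0.0004, 0.0005]))
```

>>> {"method": "arm_command", "body": {"moves": [0, 0, 1, 0, 0, 0, 0.7, 0, 0, 0, 0.3, 0, 0, 0, 0, 0, 0, 0, 0, 0]}}

```text
time: 17.58
ee_pos: [0.4163, 0.1474, -0.0162]
eef_rot: [0.708, 0.707, -0.0, -0.0]
ft_force: [0.5, -0.5, -0.5]
width: 0.0695
grip_force: 0.0
```

>>> {"method": "arm_command", "body": {"moves": [0, 0, 0, 0, 0, 0, 0, 0, 0, 0, 0, 0, 0, 0, 0, 0, 0, 0, 0, 0, 0, 0, 0, 0, 0, 0, 0, 0, 0, 0, 0, 0], "fingers": 0}}

```text
time: 18.25
ee_pos: [0.4165, 0.1477, -0.0159]
eef_rot: [0.708, 0.707, 0.0, -0.0]
ft_force: [0.1, 0.3, 2.7]
width: 0.0454
grip_force: 25.0
```

>>> {"method": "arm_command", "body": {"moves": [0, 0, -1, 0, 0, 0, -3, 0, 0, 0, -3, 0, 0, 0, -3.5, 0, 0, 0, -3, 0, 0, 0, 0, 0]}}

```text
time: 18.75
ee_pos: [0.4193, 0.1486, 0.1248]
eef_rot: [0.708, 0.706, 0.004, 0.0]
ft_force: [0.7, 1.3, -0.8]
width: 0.0456
grip_force: 25.0
```

Run:
```python
from h import *
im,c=load('w1.png'); print(onz(c,407,38,0.003),onz(c,463,5,.19), 'tall', onz(c,235,22,.0)); print(where(3))
S,cs=load('side0.png','side')
print('bottle base front edge',onz(cs,329,177,0))
```

```text
[0.61499703 0.23496801 0.003     ] [0.6075073  0.22266918 0.19      ] tall [0.37210464 0.25727456 0.        ]
(array([0.4181, 0.1484, 0.1224]), array([0.0009, 0.0003, 0.0018]))
bottle base front edge [0.5966007  0.19994072 0.        ]
```

>>> {"method": "arm_command", "body": {"moves": [-1.5, 3, 0, 0, -1.4, 4, 0, 0, -1, 4, 0, 0, 0, 4, 0, 0, 0, 3.5, 0, 0, 0, 1.95, 0, 0, 0, 0, 2, 0, 0, 0, 1, 0, 0, 0, 0, 0, 0, 0, 0, 0, 0, 0, 0, 0]}}

```text
time: 19.82
ee_pos: [0.6197, 0.1087, 0.0894]
eef_rot: [0.708, 0.707, 0.0, -0.0]
ft_force: [0.5, 0.2, 0.2]
width: 0.0454
grip_force: 25.0
```

Run:
```python
from h import *
print(where(4))
```

```text
(array([0.6201, 0.1089, 0.0898]), array([0.0002, 0.0001, 0.0002]))
```

>>> {"method": "arm_command", "body": {"moves": [0.05, 0.22, 1, 0, 0, 0, 0.8, 0, 0, 0, 0.3, 0, 0, 0, 0.1, 0, 0, 0, 0, 0, 0, 0, 0, 0]}}

```text
time: 20.52
ee_pos: [0.6224, 0.109, 0.067]
eef_rot: [0.708, 0.707, -0.0, -0.0]
ft_force: [0.4, -0.3, -0.8]
width: 0.0454
grip_force: 25.0
```

>>> {"method": "arm_command", "body": {"moves": [0, 0, 0.1, 0, 0, 0, 0.1, 0, 0, 0, 0, 0]}}

```text
time: 20.77
ee_pos: [0.6226, 0.1091, 0.0653]
eef_rot: [0.708, 0.707, 0.0, 0.0]
ft_force: [1.0, 0.0, 0.7]
width: 0.0453
grip_force: 25.0
```

>>> {"method": "arm_command", "body": {"moves": [0, 0, 0.1, 0, 0, 0, 0, 0]}}

```text
time: 20.93
ee_pos: [0.6226, 0.1091, 0.0651]
eef_rot: [0.708, 0.707, 0.0, -0.0]
ft_force: [-4.6, -0.2, 9.0]
width: 0.0456
grip_force: 25.0
```

>>> {"method": "arm_command", "body": {"moves": [0, 0, 0, 0, 0, 0, 0, 0, 0, 0, 0, 0, 0, 0, 0, 0, 0, 0, 0, 0], "fingers": 75}}

```text
time: 21.35
ee_pos: [0.6223, 0.1091, 0.0638]
eef_rot: [0.708, 0.707, -0.0, -0.0]
ft_force: [-0.1, 0.1, 0.9]
width: 0.0635
grip_force: 0.0
```

>>> {"method": "arm_command", "body": {"moves": [0, 0, -3, 0, 0, 0, -3, 0, 0, 0, -3, 0, 0, 0, 0, 0, 0, 0, 0, 0], "fingers": 100}}

```text
time: 21.77
ee_pos: [0.6234, 0.1091, 0.1556]
eef_rot: [0.708, 0.707, 0.001, 0.001]
ft_force: [-0.2, -1.2, -0.3]
width: 0.0853
grip_force: 0.0
```

Run:
```python
from h import *
im,c=snap('wrist','w7.png'); u,v=map(int,proj(c,[.6225,.109,.095])); print(u,v,where(3))
im6,c6=load('w6.png'); a,b=map(int,proj(c6,[.605,-.110,.095]))
cv2.imwrite('pics/z7.png',cv2.resize(np.hstack([im6[b-60:b+60,a-75:a+75],im[v-60:v+60,u-75:u+75]]),(800,320),interpolation=2))
```

```text
311 206 (array([0.622 , 0.1092, 0.1533]), array([0.0003, 0.    , 0.0005]))
```

View pics/z7.png

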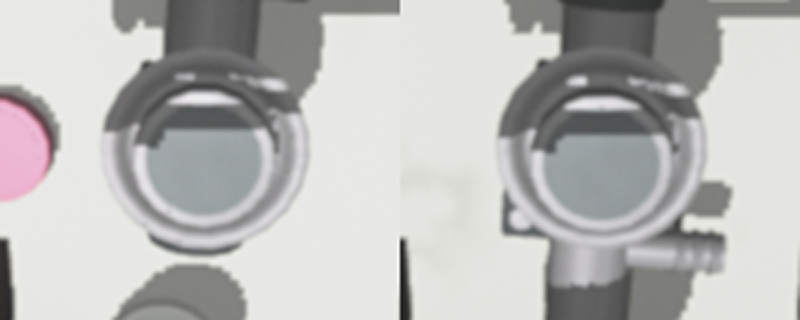

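Both supports sit centred and level in heads N and F. Next is the plug.

>>> {"method": "arm_command", "body": {"moves": [-2.82, -2.18, 0, 0, -2.82, -2.18, 0, 0, -2.82, -2.18, 0, 0, -2.82, -2.18, 0, 0, -2.82, -2.18, 0, 0, -2.82, -2.18, 0, 0, -2.82, -2.18, 0, 0, -2.82, -2.18, 0, 0, -2.82, -2.18, 0, 0, -2.82, -2.18, 0, 0, -2.82, -2.18, 0, 0, -2.82, -2.18, 0, 0]}}

```text
time: 22.97
ee_pos: [0.3587, -0.2298, 0.1533]
eef_rot: [0.707, 0.707, -0.0, -0.0]
ft_force: [0.2, -0.6, 0.2]
width: 0.0874
grip_force: 0.0
```

>>> {"method": "arm_command", "body": {"moves": [0, 0, 2, 0, 0, 0, 0, 0, 0, 0, 0, 0, 0, 0, 0, 0]}}

```text
time: 23.3
ee_pos: [0.3607, -0.2281, 0.1343]
eef_rot: [0.707, 0.707, -0.001, -0.0]
ft_force: [0.3, 0.1, 0.5]
width: 0.0869
grip_force: 0.0
```

```bash
cat >> h.py <<'E'
def blob(m,c,z):
    n,l,s,ce=cv2.connectedComponentsWithStats(m.astype(np.uint8)); k=1+np.argmax(s[1:,4]); x,y,w,h,a=s[k]
    (u,v),q=cv2.minEnclosingCircle(np.argwhere(l==k)[:,::-1].astype(np.float32)); return (x,y,w,h,a),(round(u,1),round(v,1),round(q,1)),onz(c,u,v,z)[:2].round(4)
E
python3 - <<'E'
from h import *
im,c=snap('wrist','p1.png'); P=[.360,-.2295,.014]; (u,v),q=pxr(c,P,.031); print(u,v,q,where(4))
m=np.zeros(im.shape[:2],bool); w=int(q*1.4); y,x=int(v),int(u); m[y-w:y+w,x-w:x+w]=im[y-w:y+w,x-w:x+w].max(2)<70
m[235:]=0
print(blob(m,c,.014)); print(edges(im,c,P,.031,.8,1.25)); print(circ(im,u,v,q,.014,c,p2=22))
(u,v),q=pxr(c,[.36,-.2295,.044],.013); print(u,v,q,circ(im,u,v,q,.044,c,p2=12))
E
```

```text
311.7393394240227 189.70144413795097 29.779491522238686 (array([ 0.3609, -0.2284,  0.1344]), array([0.0001, 0.0001, 0.    ]))
((np.int32(282), np.int32(164), np.int32(56), np.int32(55), np.int32(2423)), (309.8, 190.9, 28.1), array([ 0.3579, -0.2307]))
(array([ 0.3581, -0.2322]), 60.2, 61)
[(309.2, 191.3, [0.3573, -0.2312], 59.0), (310.7, 188.7, [0.3589, -0.2284], 64.6), (309.2, 194.7, [0.3573, -0.2349], 65.7)]
311.6802423564652 197.7637222662174 13.728750967682275 [(315.6, 203.4, [0.3637, -0.2351], 28.8), (319.7, 201.9, [0.3676, -0.2336], 27.0), (301.7, 204.2, [0.3505, -0.2359], 25.6)]
```

>>> {"method": "arm_command", "body": {"moves": [-0.25, -0.3, 3, 0, 0, 0, 3, 0, 0, 0, 3, 0, 0, 0, 2.5, 0, 0, 0, 1.2, 0, 0, 0, 0.6, 0, 0, 0, 0, 0, 0, 0, 0, 0, 0, 0, 0, 0]}}

```text
time: 24.3
ee_pos: [0.3569, -0.2268, 0.0196]
eef_rot: [0.706, 0.708, 0.002, -0.005]
ft_force: [-0.6, -0.7, -0.3]
width: 0.087
grip_force: 0.0
```

>>> {"method": "arm_command", "body": {"moves": [0, 0, 0, 0, 0, 0, 0, 0, 0, 0, 0, 0, 0, 0, 0, 0, 0, 0, 0, 0, 0, 0, 0, 0, 0, 0, 0, 0, 0, 0, 0, 0, 0, 0, 0, 0, 0, 0, 0, 0, 0, 0, 0, 0, 0, 0, 0, 0], "fingers": 0}}

```text
time: 25.3
ee_pos: [0.3564, -0.2267, 0.019]
eef_rot: [0.706, 0.708, 0.001, -0.005]
ft_force: [-0.0, 0.4, 0.5]
width: 0.0147
grip_force: 0.0
```

>>> {"method": "arm_command", "body": {"moves": [0, 0, -0.5, 0, 0, 0, -2, 0, 0, 0, -3, 0, 0, 0, -3, 0, 0, 0, -3, 0, 0, 0, 0, 0, 0, 0, 0, 0, 0, 0, 0, 0]}}

```text
time: 25.97
ee_pos: [0.3565, -0.2253, 0.1225]
eef_rot: [0.705, 0.709, 0.002, -0.008]
ft_force: [-0.3, 0.4, -0.9]
width: 0.0004
grip_force: 0.0
```

Run:
```python
from h import *
print(where(3))
```

```text
(array([ 0.3562, -0.2253,  0.1222]), array([0.0002, 0.    , 0.0002]))
```

Run:
```python
from h import *
s=r.read_state(); print(s['joint_positions'].round(3),s['eef_rot'].round(4))
im,c=snap('wrist','p2.png'); P=[.358,-.231,.014]; (u,v),q=pxr(c,P,.031); print(u,v,q)
m=np.zeros(im.shape[:2],bool); w=int(q*1.4); y,x=int(v),int(u); m[y-w:y+w,x-w:x+w]=im[y-w:y+w,x-w:x+w].max(2)<70
m[228:]=0
print(blob(m,c,.014)); print(edges(im,c,P,.031,.8,1.25))
cv2.imwrite('pics/zp2.png',im)
```

```text
[-0.733 -0.257  1.102  2.091  0.236  1.193  0.269] [ 0.7051  0.7091  0.0012 -0.0083]
315.35332709036936 198.40350264566098 30.78658131760173
((np.int32(287), np.int32(171), np.int32(58), np.int32(56), np.int32(2576)), (315.2, 198.0, 29.0), array([ 0.3578, -0.2306]))
(array([ 0.358 , -0.2323]), 59.8, 57)
```

>>> {"method": "arm_command", "body": {"moves": [0, 0, -3, 0, 0, 0, -4, 0, 0, 0, -4, 0, 3.8, 0, -1, 0, 3.9, 0, 0, 0, 3.9, 0, 0, 0, 3.9, 0, 0, 0, 3.9, 0, 0, 0, 3.9, 0, 0, 0, 3.9, 0, 0, 0, 3.9, 0, 0, 0, 3.9, 0, 0, 0], "fingers": 100}}

```text
time: 27.17
ee_pos: [0.3551, 0.1246, 0.2469]
eef_rot: [0.705, 0.709, 0.001, -0.008]
ft_force: [1.4, -0.3, 1.0]
width: 0.0726
grip_force: 0.0
```

```bash
cat > j.py <<'E'
from h import *
s=r.read_state(); print(s['joint_positions'].round(3),s['ee_pos'].round(4),s['eef_rot'].round(4))
E
python3 j.py
```

```text
[-0.805 -0.286  0.295  1.972  0.067  1.446 -0.525] [0.3551 0.1246 0.2469] [ 0.7051  0.7091  0.0013 -0.008 ]
```

>>> {"method": "arm_command", "body": {"moves": [0, 4, 0, 0, 0, 4, 0, 0, 0, 4, 0, 0, 0, 4, 0, 0, 0, 4, 0, 0, 0, 4, 0, 0, 0, 4, 0, 0, 0, 3, 0, 0, -3, 2, 0, 0, -4, 0, 0, 0, -4, 0, 0, 0]}}

```text
time: 28.08
ee_pos: [0.6868, 0.0141, 0.2405]
eef_rot: [0.704, 0.71, 0.0, -0.008]
ft_force: [1.2, -1.6, 0.4]
width: 0.0871
grip_force: 0.0
```

```bash
python3 j.py
```

```text
[-0.434  0.504  0.549  1.213 -0.266  1.505  0.087] [0.6868 0.0141 0.2405] [ 0.7043  0.7099  0.     -0.0082]
```

>>> {"method": "arm_command", "body": {"moves": [-4, 0, 0, 0, -4, 0, 0, 0, -4, 0, 0, 0, -4, 0, 0, 0, -4, 0, 0, 0, -4, 0, 0, 0, -4, 0, 0, 0, -4, 0, 0, 0, -4, 0, 0, 0]}}

```text
time: 28.83
ee_pos: [0.6881, -0.3467, 0.2368]
eef_rot: [0.705, 0.709, 0.002, -0.009]
ft_force: [-0.3, -1.0, 0.2]
width: 0.0869
grip_force: 0.0
```

```bash
python3 j.py
```

```text
[ 0.139  0.739  0.589  0.888 -0.39   1.62   0.591] [ 0.6881 -0.3467  0.2368] [ 0.7048  0.7093  0.0016 -0.0087]
```

>>> {"method": "arm_command", "body": {"moves": [1, -3.3, 0, 0, 1, -3.3, 0, 0, 1.1, -3.3, 0, 0, 1.2, -3.3, 0, 0, 1.2, -3.3, 0, 0, 1.2, -3.3, 0, 0, 1.2, -3.3, 0, 0, 1.2, -3.3, 0, 0, 1.2, -3.3, 0, 0, 1.2, -3.3, 0, 0]}}

```text
time: 29.67
ee_pos: [0.3561, -0.2315, 0.2416]
eef_rot: [0.705, 0.709, 0.001, -0.008]
ft_force: [-0.3, 0.8, 0.7]
width: 0.087
grip_force: 0.0
```

>>> {"method": "arm_command", "body": {"moves": [0, 0, 3, 0, 0, 0, 3, 0, 0, 0, 3, 0, 0, 0, 1, 0, 0, 0, 0, 0, 0, 0, 0, 0]}}

```text
time: 30.17
ee_pos: [0.357, -0.2309, 0.1432]
eef_rot: [0.705, 0.709, 0.002, -0.008]
ft_force: [-0.2, -0.5, 1.5]
width: 0.0869
grip_force: 0.0
```

```bash
python3 j.py; python3 -c "
from h import *
print(where(3))"
```

```text
[-0.191 -0.114  0.636  2.042  0.064  1.206  0.423] [ 0.357  -0.2309  0.1432] [ 0.7051  0.7091  0.0015 -0.008 ]
(array([ 0.3575, -0.2311,  0.1438]), array([0.0004, 0.0001, 0.0004]))
```

>>> {"method": "arm_command", "body": {"moves": [0, 0, 3, 0, 0, 0, 3, 0, 0, 0, 3, 0, 0, 0, 2, 0, 0, 0, 1, 0, 0, 0, 0, 0, 0, 0, 0, 0]}}

```text
time: 30.9
ee_pos: [0.3567, -0.2295, 0.0239]
eef_rot: [0.705, 0.709, 0.002, -0.007]
ft_force: [0.2, -0.7, 1.3]
width: 0.0874
grip_force: 0.0
```

```bash
python3 j.py; python3 -c "
from h import *
print(where(3))"
```

```text
[-0.176  0.088  0.679  2.174 -0.08   0.913  0.557] [ 0.3567 -0.2295  0.0239] [ 0.705   0.7091  0.0022 -0.0073]
(array([ 0.3571, -0.2295,  0.0242]), array([0.0003, 0.    , 0.0002]))
```

>>> {"method": "arm_command", "body": {"moves": [-0.15, 0.1, 1, 0, 0, 0, 1, 0, 0, 0, 0.6, 0, 0, 0, 0.3, 0, 0, 0, 0, 0, 0, 0, 0, 0]}}

```text
time: 31.55
ee_pos: [0.3567, -0.2302, -0.006]
eef_rot: [0.705, 0.709, 0.002, -0.008]
ft_force: [-0.0, 0.6, 0.2]
width: 0.087
grip_force: 0.0
```

>>> {"method": "arm_command", "body": {"moves": [0, 0, 0, 0, 0, 0, 0, 0, 0, 0, 0, 0, 0, 0, 0, 0, 0, 0, 0, 0, 0, 0, 0, 0, 0, 0, 0, 0, 0, 0, 0, 0, 0, 0, 0, 0, 0, 0, 0, 0, 0, 0, 0, 0, 0, 0, 0, 0], "fingers": 0}}

```text
time: 32.55
ee_pos: [0.3569, -0.2301, -0.0061]
eef_rot: [0.705, 0.709, 0.002, -0.008]
ft_force: [1.2, 0.5, -0.2]
width: 0.0251
grip_force: 25.0
```

>>> {"method": "arm_command", "body": {"moves": [0, 0, -1, 0, 0, 0, -3, 0, 0, 0, -4, 0, 0, 0, -4, 0, 2.8, 3, 0, 0, 2.9, 3, 0, 0, 2.9, 3, 0, 0, 2.9, 3, 0, 0, 2.9, 3, 0, 0, 2.9, 3, 0, 0, 2.9, 3, 0, 0, 2.7, 3, 0, 0]}}

```text
time: 33.55
ee_pos: [0.5973, 0.0004, 0.116]
eef_rot: [0.705, 0.709, 0.002, -0.008]
ft_force: [1.4, -0.7, -0.4]
width: 0.0252
grip_force: 25.0
```

>>> {"method": "arm_command", "body": {"moves": [0, 1.7, 0, 0, 0, 0, 0, 0, 0, 0, 0, 0, 0, 0, 0, 0]}}

```text
time: 33.88
ee_pos: [0.6125, -0.0025, 0.1155]
eef_rot: [0.705, 0.709, 0.002, -0.008]
ft_force: [-0.5, -1.7, -0.4]
width: 0.0252
grip_force: 25.0
```

```bash
python3 j.py; python3 -c "
from h import *
print(where(3))"
```

```text
[-0.431  0.387  0.467  1.613 -0.198  1.195  0.086] [ 0.6125 -0.0025  0.1155] [ 0.7055  0.7087  0.0018 -0.0076]
(array([ 0.6124, -0.0025,  0.1156]), array([0.    , 0.    , 0.0001]))
```

>>> {"method": "arm_command", "body": {"moves": [0.25, 0.18, 1.5, 0, 0, 0, 1.5, 0, 0, 0, 0.6, 0, 0, 0, 0.2, 0, 0, 0, 0, 0, 0, 0, 0, 0]}}

```text
time: 34.53
ee_pos: [0.615, 0.0012, 0.078]
eef_rot: [0.705, 0.709, 0.003, -0.007]
ft_force: [-0.1, -1.0, 0.0]
width: 0.0249
grip_force: 25.0
```

>>> {"method": "arm_command", "body": {"moves": [0, 0, 0.1, 0, 0, 0, 0.1, 0, 0, 0, 0, 0]}}

```text
time: 34.78
ee_pos: [0.6148, 0.0015, 0.0754]
eef_rot: [0.705, 0.709, 0.002, -0.007]
ft_force: [-0.0, 0.6, -0.4]
width: 0.0251
grip_force: 25.0
```

>>> {"method": "arm_command", "body": {"moves": [-0.05, -0.05, 0.1, 0, 0, 0, 0.05, 0, 0, 0, 0, 0]}}

```text
time: 35.03
ee_pos: [0.6147, 0.0014, 0.075]
eef_rot: [0.705, 0.709, 0.003, -0.007]
ft_force: [-2.7, 2.4, 8.1]
width: 0.0253
grip_force: 25.0
```

>>> {"method": "arm_command", "body": {"moves": [0, 0, 0, 0, 0, 0, 0, 0, 0, 0, 0, 0, 0, 0, 0, 0, 0, 0, 0, 0], "fingers": 60}}

```text
time: 35.45
ee_pos: [0.6141, 0.0009, 0.0736]
eef_rot: [0.705, 0.709, 0.002, -0.008]
ft_force: [-0.4, -0.4, -0.1]
width: 0.0487
grip_force: 0.0
```

>>> {"method": "arm_command", "body": {"moves": [0, 0, -3, 0, 0, 0, -3, 0, 0, 0, -3, 0, 0, 0, 0, 0, 0, 0, 0, 0], "fingers": 100}}

```text
time: 35.87
ee_pos: [0.6159, -0.0004, 0.1654]
eef_rot: [0.705, 0.709, 0.004, -0.007]
ft_force: [0.0, -1.3, -1.4]
width: 0.0775
grip_force: 0.0
```

Run:
```python
from h import *
im,c=snap('wrist','q1.png'); P=[.6138,-.0002,.095]; (u,v),q=pxr(c,P,.031); print(u,v,q,where(3))
m=np.zeros(im.shape[:2],bool); w=int(q*1.5); y,x=int(v),int(u); m[y-w:y+w,x-w:x+w]=im[y-w:y+w,x-w:x+w].max(2)<70
m[232:]=0
print(blob(m,c,.095)); print(edges(im,c,P,.031,.8,1.2)); print(circ(im,u,v,q,.095,c))
```

```text
310.2718642046993 203.55737152672503 35.069483902200275 (array([ 6.145e-01, -2.000e-04,  1.629e-01]), array([0.0003, 0.    , 0.0006]))
((np.int32(279), np.int32(170), np.int32(66), np.int32(62), np.int32(3321)), (311.3, 202.9, 33.3), array([6.147e-01, 5.000e-04]))
(array([ 6.148e-01, -6.000e-04]), 60.9, 53)
[(311.6, 201.9, [0.6149, 0.0013], 60.4), (309.3, 199.3, [0.6129, 0.0037], 63.9), (308.6, 202.3, [0.6123, 0.0009], 55.4)]
```

>>> {"method": "arm_command", "body": {"moves": [0.3, -3.7, 0, 0, 0.3, -3.7, 0, 0, 0.3, -3.8, 0, 0, 0.3, -3.8, 0, 0, 0.1, -3.7, 0, 0, 0, 0, 0, 0, 0, 0, 0, 0, 0, 0, 0, 0]}}

```text
time: 36.73
ee_pos: [0.428, 0.0118, 0.1652]
eef_rot: [0.705, 0.709, 0.002, -0.008]
ft_force: [0.6, -0.2, 0.9]
width: 0.0871
grip_force: 0.0
```

Run:
```python
from h import *
im,c=snap('wrist','f1.png'); print(where(3))
for n,P,rm in(('rim',[.428,.012,.07],.0265),('base',[.428,.012,.013],.032)):
    for _ in range(2):
        e=edges(im,c,P,rm,.85,1.2); print(n,e)
    (u,v),q=pxr(c,P,rm); print(u,v,q,circ(im,u,v,q,P[2],c,p2=20))
cv2.imwrite('pics/zf1.png',im[90:290,190:440].repeat(3,0).repeat(3,1))
```

```text
(array([0.4285, 0.0116, 0.165 ]), array([0.    , 0.0001, 0.0001]))
rim (array([0.4268, 0.0152]), 50.5, 49)
rim (array([0.4268, 0.0152]), 50.5, 49)
312.98618986995115 196.1961738194959 27.553853109760045 [(314.2, 188.1, [0.4291, 0.0201], 46.7), (313.8, 185.1, [0.4287, 0.023], 51.4), (313.8, 176.8, [0.4287, 0.031], 52.8)]
base (array([0.4292, 0.009 ]), 61.4, 45)
base (array([0.4292, 0.009 ]), 61.4, 45)
313.1926601188958 183.1868708337898 28.04057417943777 [(313.4, 176.3, [0.4282, 0.02], 61.8), (314.6, 188.7, [0.4296, 0.0056], 56.1), (314.2, 185.3, [0.4292, 0.0095], 60.9)]
```

View pics/zf1.png

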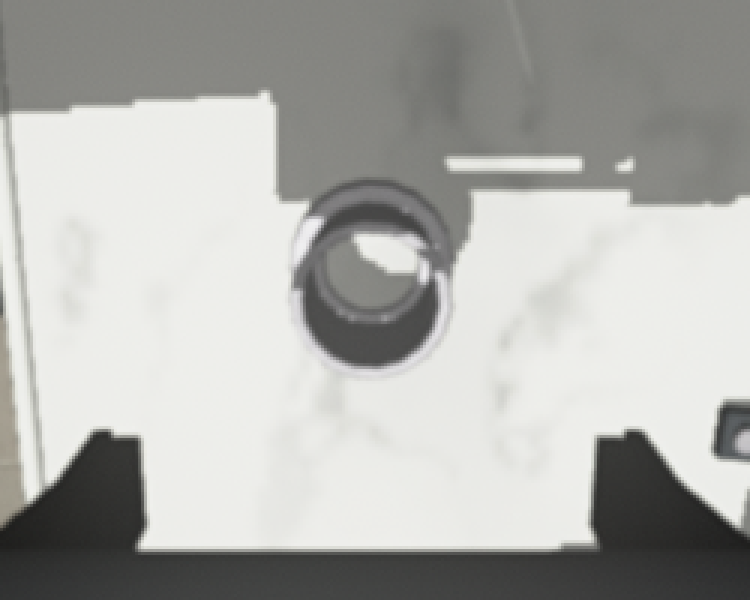

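The funnel's rim and flange circles agree, with rim centre (314,188) and flange centre (313,176), giving (0.4288,0.020).

>>> {"method": "arm_command", "body": {"moves": [0.6, 0.2, 3, 0, 0, 0, 3, 0, 0, 0, 3, 0, 0, 0, 3, 0, 0, 0, 1.5, 0, 0, 0, 0, 0, 0, 0, 0, 0]}}

```text
time: 37.52
ee_pos: [0.4286, 0.0191, 0.03]
eef_rot: [0.705, 0.709, 0.001, -0.008]
ft_force: [0.7, 0.0, 1.0]
width: 0.0871
grip_force: 0.0
```

```bash
python3 -c "
from h import *
print(where(3))"
```

```text
(array([0.4293, 0.0193, 0.0308]), array([0.0005, 0.0002, 0.0006]))
```

>>> {"method": "arm_command", "body": {"moves": [0.05, 0, 1, 0, 0, 0, 1, 0, 0, 0, 0.3, 0, 0, 0, 0, 0, 0, 0, 0, 0]}}

```text
time: 38.08
ee_pos: [0.4283, 0.0202, 0.0071]
eef_rot: [0.705, 0.709, 0.002, -0.008]
ft_force: [-0.2, 0.4, -0.4]
width: 0.0866
grip_force: 0.0
```

>>> {"method": "arm_command", "body": {"moves": [0, 0, 0, 0, 0, 0, 0, 0, 0, 0, 0, 0, 0, 0, 0, 0, 0, 0, 0, 0, 0, 0, 0, 0, 0, 0, 0, 0, 0, 0, 0, 0], "fingers": 0}}

```text
time: 38.75
ee_pos: [0.4285, 0.0204, 0.0074]
eef_rot: [0.705, 0.709, 0.002, -0.008]
ft_force: [0.0, 0.1, -0.1]
width: 0.0503
grip_force: 24.9
```

>>> {"method": "arm_command", "body": {"moves": [0, 0, -1, 0, 0, 0, -3, 0, 0, 0, -4, 0, 0, 0, -4, 0, 0, 0, -4, 0, 0, 0, 0, 0, 0, 0, 0, 0]}}

```text
time: 39.33
ee_pos: [0.4311, 0.0183, 0.1699]
eef_rot: [0.705, 0.709, 0.004, -0.007]
ft_force: [-0.3, -0.1, -2.1]
width: 0.0501
grip_force: 24.8
```

```bash
python3 -c "
from h import *
im,c=snap('wrist','f2.png'); print(where(3))"
```

```text
(array([0.4293, 0.018 , 0.1671]), array([0.0004, 0.0001, 0.0007]))
```

>>> {"method": "arm_command", "body": {"moves": [-2.1, 2.9, 0, 0, -2.1, 2.9, 0, 0, -2.1, 2.9, 0, 0, -2.1, 2.9, 0, 0, -2.1, 2.9, 0, 0, -2.1, 2.9, 0, 0, 0, 0, 0, 0, 0, 0, 0, 0, 0, 0, 0, 0]}}

```text
time: 40.28
ee_pos: [0.6035, -0.1067, 0.1628]
eef_rot: [0.705, 0.709, 0.001, -0.009]
ft_force: [-0.6, 0.1, -1.2]
width: 0.0504
grip_force: 25.1
```

```bash
python3 -c "
from h import *
print(where(3))"
```

```text
(array([ 0.6036, -0.1063,  0.1634]), array([0.0001, 0.0003, 0.0005]))
```

>>> {"method": "arm_command", "body": {"moves": [-0.45, 0.2, 2, 0, 0, 0, 2, 0, 0, 0, 1.5, 0, 0, 0, 0.5, 0, 0, 0, 0, 0, 0, 0, 0, 0]}}

```text
time: 40.93
ee_pos: [0.6062, -0.1101, 0.1052]
eef_rot: [0.705, 0.709, 0.003, -0.007]
ft_force: [0.1, 0.0, -1.3]
width: 0.0503
grip_force: 25.1
```

```bash
python3 -c "
from h import *
print(where(3))"
```

```text
(array([ 0.6065, -0.1103,  0.1055]), array([0.0002, 0.0001, 0.0002]))
```

>>> {"method": "arm_command", "body": {"moves": [0, -0.15, 0.3, 0, 0, 0, 0.3, 0, 0, 0, 0.2, 0, 0, 0, 0, 0, 0, 0, 0, 0]}}

```text
time: 41.5
ee_pos: [0.6045, -0.1104, 0.0962]
eef_rot: [0.705, 0.709, 0.002, -0.008]
ft_force: [-0.1, -0.1, 0.9]
width: 0.0502
grip_force: 25.2
```

>>> {"method": "arm_command", "body": {"moves": [0, 0, 0.1, 0, 0, 0, 0, 0]}}

```text
time: 41.67
ee_pos: [0.6046, -0.1104, 0.0961]
eef_rot: [0.705, 0.709, 0.003, -0.008]
ft_force: [-4.1, 0.8, 7.2]
width: 0.0499
grip_force: 25.7
```

Contact came at the expected seated height, so I'm releasing.

>>> {"method": "arm_command", "body": {"moves": [0, 0, 0, 0, 0, 0, 0, 0, 0, 0, 0, 0, 0, 0, 0, 0, 0, 0, 0, 0, 0, 0, 0, 0], "fingers": 100}}

```text
time: 42.17
ee_pos: [0.6044, -0.1103, 0.0951]
eef_rot: [0.705, 0.709, 0.002, -0.008]
ft_force: [0.7, 0.7, -0.4]
width: 0.0816
grip_force: 0.0
```

>>> {"method": "arm_command", "body": {"moves": [0, 0, -3, 0, 0, 0, -4, 0, 0, 0, -4, 0, 0, 0, -3, 0, 0, 0, 0, 0, 0, 0, 0, 0]}}

```text
time: 42.67
ee_pos: [0.6065, -0.1126, 0.237]
eef_rot: [0.705, 0.709, 0.003, -0.006]
ft_force: [-0.0, -0.2, -1.2]
width: 0.0872
grip_force: 0.0
```

```bash
python3 j.py
python3 - <<'E'
from h import *
im,c=snap('wrist','n1.png'); print(where(3))
P=[.605,-.110,.159]; (u,v),q=pxr(c,P,.0265); print(u,v,q,circ(im,u,v,q,.159,c,p2=20),edges(im,c,P,.0265,.85,1.15))
P=[.605,-.110,.102]; (u,v),q=pxr(c,P,.032); print(u,v,q,circ(im,u,v,q,.102,c,p2=20))
E
```

```text
[-0.357  0.334  0.618  1.444 -0.205  1.432  0.27 ] [ 0.6065 -0.1126  0.237 ] [ 0.705   0.7091  0.0034 -0.0063]
(array([ 0.6052, -0.1121,  0.2344]), array([0.0003, 0.0001, 0.0006]))
311.0883462227923 198.4686604590694 29.253225888093752 [(310.6, 199.1, [0.6045, -0.1106], 45.3), (308.3, 201.3, [0.6025, -0.1127], 47.6), (311.3, 196.1, [0.6052, -0.1077], 50.4)] (array([ 0.6041, -0.1105]), 47.1, 55)
311.45379047309603 184.39100893427943 29.483000663684816 [(311.1, 198.7, [0.6046, -0.1261], 55.4), (308.1, 200.9, [0.6014, -0.1287], 58.2), (313.3, 200.9, [0.6071, -0.1287], 57.7)]
```

>>> {"method": "arm_command", "body": {"moves": [3.06, -1.98, 0, 0, 3.06, -1.98, 0, 0, 3.06, -1.98, 0, 0, 3.06, -1.98, 0, 0, 3.06, -1.98, 0, 0, 3.06, -1.98, 0, 0, 3.06, -1.98, 0, 0, 3.06, -1.98, 0, 0, 3.06, -1.98, 0, 0, 3.06, -1.98, 0, 0, 3.06, -1.98, 0, 0, 3.06, -1.98, 0, 0]}}

```text
time: 43.87
ee_pos: [0.3641, 0.2544, 0.2413]
eef_rot: [0.705, 0.709, 0.002, -0.008]
ft_force: [0.8, 1.7, 0.6]
width: 0.087
grip_force: 0.0
```

>>> {"method": "arm_command", "body": {"moves": [0, 0, 0, 0, 0, 0, 0, 0]}}

```text
time: 44.03
ee_pos: [0.3644, 0.2546, 0.2411]
eef_rot: [0.704, 0.711, 0.001, -0.008]
ft_force: [0.8, -0.4, 0.2]
width: 0.0869
grip_force: 0.0
```

```bash
python3 j.py
python3 - <<'E'
from h import *
im,c=snap('wrist','t1.png'); print(where(3))
for n,P,rm in(('rim',[.369,.253,.13],.0305),('bore',[.369,.253,.13],.026),('base',[.369,.253,.013],.032)):
    (u,v),q=pxr(c,P,rm); print(n,round(u),round(v),round(q),circ(im,u,v,q,P[2],c,p2=18,w=int(q*1.9)),edges(im,c,P,rm,.8,1.25))
u,v=map(int,proj(c,[.369,.253,.08])); x0=max(u-110,0);y0=max(v-100,0); print(x0,y0); cv2.imwrite('pics/zt1.png',im[y0:y0+200,x0:x0+260].repeat(3,0).repeat(3,1))
E
```

```text
[-0.91  -0.103  0.196  1.846  0.005  1.395 -0.706] [0.3644 0.2546 0.2411] [ 0.7035  0.7106  0.0013 -0.0075]
(array([0.3659, 0.2528, 0.2414]), array([0.0004, 0.0004, 0.0001]))
rim 318 194 30 [(316.8, 177.8, [0.3678, 0.2694], 61.5), (318.3, 183.8, [0.3694, 0.2633], 54.5), (319.8, 181.2, [0.3708, 0.266], 60.1)] (array([0.3715, 0.2583]), 60.2, 46)
bore 318 194 26 [(319.8, 181.9, [0.3708, 0.2652], 58.7), (317.2, 184.6, [0.3682, 0.2625], 52.2), (314.9, 187.9, [0.366, 0.259], 44.3)] (array([0.3701, 0.2566]), 49.9, 40)
base 317 172 23 [(316.4, 185.2, [0.3685, 0.2345], 70.0), (316.4, 189.3, [0.3686, 0.2286], 60.5), (320.2, 181.4, [0.3736, 0.24], 72.0)] (array([0.3722, 0.2527]), 61.3, 65)
207 82
```

View pics/zt1.png

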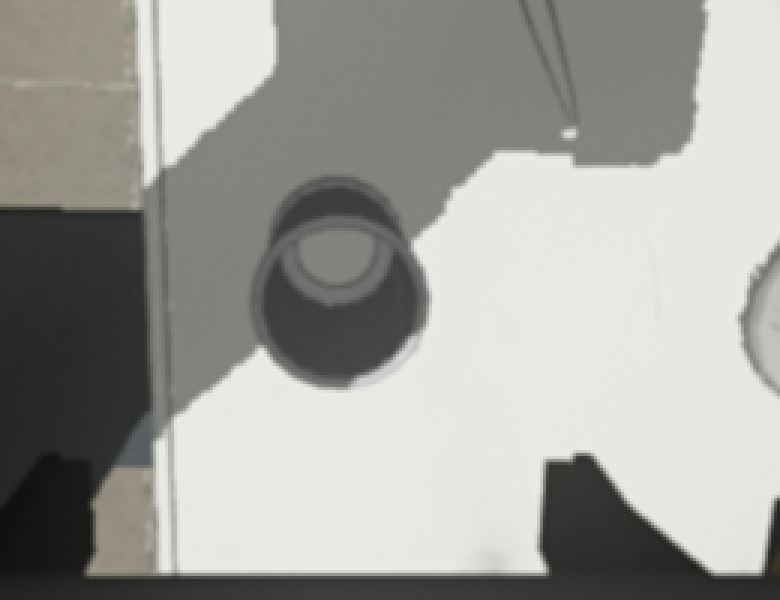

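The rim circle is at (320,182), giving (0.371,0.265), and the base agrees.

>>> {"method": "arm_command", "body": {"moves": [1, 0.65, 0, 0, 0, 0, 2, 0, 0, 0, 3, 0, 0, 0, 3, 0, 0, 0, 2.5, 0, 0, 0, 1.5, 0, 0, 0, 0, 0, 0, 0, 0, 0]}}

```text
time: 44.9
ee_pos: [0.3716, 0.2643, 0.1221]
eef_rot: [0.706, 0.709, 0.002, -0.008]
ft_force: [0.1, 0.0, 1.2]
width: 0.0871
grip_force: 0.0
```

```bash
python3 j.py; python3 -c "
from h import *
print(where(3))"
```

```text
[-0.907  0.011  0.204  1.995 -0.019  1.134 -0.691] [0.3716 0.2643 0.1221] [ 0.7056  0.7086  0.0016 -0.0076]
(array([0.372 , 0.2648, 0.1229]), array([0.0003, 0.0004, 0.0006]))
```

>>> {"method": "arm_command", "body": {"moves": [0, 0, 2, 0, 0, 0, 2, 0, 0, 0, 1, 0, 0, 0, 0, 0, 0, 0, 0, 0], "squeeze": 35}}

```text
time: 45.47
ee_pos: [0.3712, 0.266, 0.0729]
eef_rot: [0.705, 0.709, 0.002, -0.008]
ft_force: [0.8, -0.2, 0.1]
width: 0.0873
grip_force: 0.0
```

>>> {"method": "arm_command", "body": {"moves": [0, 0, 0, 0, 0, 0, 0, 0, 0, 0, 0, 0, 0, 0, 0, 0, 0, 0, 0, 0, 0, 0, 0, 0, 0, 0, 0, 0, 0, 0, 0, 0], "fingers": 0}}

```text
time: 46.13
ee_pos: [0.3711, 0.266, 0.0724]
eef_rot: [0.705, 0.709, 0.002, -0.008]
ft_force: [-0.6, -0.2, 2.2]
width: 0.0574
grip_force: 35.4
```

```bash
python3 -c "
from h import *
print(where(3))"
```

```text
(array([0.3711, 0.266 , 0.0724]), array([0., 0., 0.]))
```

>>> {"method": "arm_command", "body": {"moves": [0, 0, -1, 0, 0, 0, -3, 0, 0, 0, -4, 0, 0, 0, -4, 0, 0, 0, -3, 0, 0, 0, 0, 0, 0, 0, 0, 0]}}

```text
time: 46.87
ee_pos: [0.3726, 0.2641, 0.2238]
eef_rot: [0.705, 0.709, 0.004, -0.008]
ft_force: [-0.2, 0.1, -3.0]
width: 0.0572
grip_force: 35.4
```

```bash
python3 j.py; python3 -c "
from h import *
print(where(3))"
```

```text
[-0.913 -0.071  0.201  1.853 -0.002  1.352 -0.707] [0.3726 0.2641 0.2238] [ 0.7051  0.7091  0.0037 -0.0076]
(array([0.372 , 0.2636, 0.2223]), array([0.0005, 0.0004, 0.0011]))
```

>>> {"method": "arm_command", "body": {"moves": [-3.8, 0.5, 0, 0, -3.9, 1, 0, 0, -3.8, 1.5, 0, 0, -3, 2.5, 0, 0, -0.8, 3.5, 0, 0, 0, 3.5, 0, 0, 0, 3.5, 0, 0, 0, 3.5, 0, 0, 0, 3, 0, 0, 0, 2.3, 0, 0, 0, 0, 0, 0, 0, 0, 0, 0]}}

```text
time: 48.02
ee_pos: [0.6207, 0.1116, 0.2155]
eef_rot: [0.705, 0.709, -0.0, -0.008]
ft_force: [-0.4, 0.1, -2.5]
width: 0.0577
grip_force: 35.2
```

```bash
python3 -c "
from h import *
print(where(3))"
```

```text
(array([0.6203, 0.1118, 0.2163]), array([0.0003, 0.0002, 0.0006]))
```

>>> {"method": "arm_command", "body": {"moves": [-0.22, 0.25, 1.5, 0, 0, 0, 1.5, 0, 0, 0, 1.2, 0, 0, 0, 0.4, 0, 0, 0, 0, 0, 0, 0, 0, 0]}}

```text
time: 48.67
ee_pos: [0.623, 0.1109, 0.1727]
eef_rot: [0.705, 0.709, 0.002, -0.008]
ft_force: [-0.2, -0.4, -2.4]
width: 0.0574
grip_force: 35.2
```

```bash
python3 -c "
from h import *
print(where(3))"
```

```text
(array([0.6233, 0.1109, 0.173 ]), array([0.0002, 0.    , 0.0002]))
```

>>> {"method": "arm_command", "body": {"moves": [-0.05, -0.05, 0.4, 0, 0, 0, 0.4, 0, 0, 0, 0.2, 0, 0, 0, 0, 0, 0, 0, 0, 0]}}

```text
time: 49.23
ee_pos: [0.6225, 0.1103, 0.162]
eef_rot: [0.705, 0.709, 0.002, -0.008]
ft_force: [0.7, 0.5, -2.8]
width: 0.0576
grip_force: 35.2
```

>>> {"method": "arm_command", "body": {"moves": [0, 0, 0.1, 0, 0, 0, 0, 0, 0, 0, 0, 0]}}

```text
time: 49.48
ee_pos: [0.6227, 0.1105, 0.1615]
eef_rot: [0.705, 0.709, 0.002, -0.008]
ft_force: [-1.1, -0.0, 1.8]
width: 0.0572
grip_force: 35.3
```

Contact came at the expected height (0.1615). I'm releasing and checking.

>>> {"method": "arm_command", "body": {"moves": [0, 0, 0.05, 0, 0, 0, 0, 0, 0, 0, 0, 0, 0, 0, 0, 0, 0, 0, 0, 0, 0, 0, 0, 0], "fingers": 100}}

```text
time: 49.98
ee_pos: [0.6226, 0.1103, 0.1606]
eef_rot: [0.705, 0.709, 0.002, -0.008]
ft_force: [-0.2, 0.3, 0.3]
width: 0.0848
grip_force: 0.0
```

>>> {"method": "arm_command", "body": {"moves": [0, 0, -2, 0, 0, 0, -3, 0, 0, 0, -4, 0, 0, 0, -3, 0, 0, 0, -2, 0, 0, 0, 0, 0, 0, 0, 0, 0, 0, 0, 0, 0]}}

```text
time: 50.65
ee_pos: [0.6233, 0.1085, 0.2996]
eef_rot: [0.705, 0.709, 0.002, -0.008]
ft_force: [0.4, 0.2, 0.2]
width: 0.0871
grip_force: 0.0
```

Run:
```python
from h import *
im,c=snap('wrist','e1.png'); print(where(3))
def f(n,P,rm):
    (u,v),q=pxr(c,P,rm); print(n,round(u),round(v),round(q),circ(im,u,v,q,P[2],c,p2=18),edges(im,c,P,rm,.85,1.2))
f('tall rim',[.6225,.1093,.219],.0305); f('bore',[.6225,.1093,.219],.026)
S,cs=snap('side','e_side.png')
# side/scene: silhouette of tall & short funnel: left/right edge columns at two heights vs. projection
for cam in('side','scene'):
    S,cs=snap(cam,'e_%s.png'%cam); g=cv2.cvtColor(S,cv2.COLOR_BGR2GRAY)
    for n,(x,y),zs,rad in(('tall',(.6225,.1093),(.12,.15,.18,.205),.029),('short',(.605,-.11),(.115,.13,.145),.025)):
        for z in zs:
            u,v=proj(cs,[x,y,z]); e=[proj(cs,[x,y,z]+s*rad*np.r_[cs[1][:,0]]) for s in(-1,1)]
            row=g[int(round(v))].astype(int); d=np.abs(np.diff(row))
            o=[a-4+d[int(a)-4:int(a)+5].argmax()+.5-a for a in(int(e[0][0]),int(e[1][0]))]
            print(cam,n,z,round(u,1),round(v,1),[round(q[0],1) for q in e],[round(int(q[0])+k,1) for q,k in zip(e,o)])
```

```text
(array([0.6231, 0.1085, 0.2992]), array([0.    , 0.    , 0.0001]))
tall rim 312 200 33 [(312.4, 196.8, [0.6227, 0.1119], 51.9), (312.8, 193.8, [0.623, 0.1148], 57.2), (309.8, 191.2, [0.6203, 0.1172], 69.1)] (array([0.6225, 0.1098]), 59.3, 37)
bore 312 200 28 [(312.2, 197.3, [0.6225, 0.1115], 51.2), (313.3, 194.3, [0.6235, 0.1143], 56.5), (315.2, 197.7, [0.6252, 0.1111], 54.4)] (array([0.6214, 0.1123]), 54.1, 52)
side tall 0.12 355.1 152.3 [np.float64(343.9), np.float64(366.3)] [np.float64(344.5), np.float64(366.5)]
side tall 0.15 355.6 142.0 [np.float64(344.3), np.float64(367.0)] [np.float64(344.5), np.float64(367.5)]
side tall 0.18 356.2 131.3 [np.float64(344.6), np.float64(367.8)] [np.float64(344.5), np.float64(368.5)]
side tall 0.205 356.7 122.2 [np.float64(345.0), np.float64(368.4)] [np.float64(345.5), np.float64(368.5)]
side short 0.115 400.0 199.5 [np.float64(388.7), np.float64(411.2)] [np.float64(389.5), np.float64(413.5)]
side short 0.13 400.7 194.0 [np.float64(389.4), np.float64(412.0)] [np.float64(390.5), np.float64(413.5)]
side short 0.145 401.5 188.4 [np.float64(390.0), np.float64(412.9)] [np.float64(391.5), np.float64(415.5)]
scene tall 0.12 350.1 151.7 [np.float64(340.3), np.float64(359.9)] [np.float64(337.5), np.float64(359.5)]
scene tall 0.15 350.4 141.9 [np.float64(340.5), np.float64(360.3)] [np.float64(340.5), np.float64(360.5)]
scene tall 0.18 350.8 131.8 [np.float64(340.7), np.float64(360.8)] [np.float64(340.5), np.float64(360.5)]
scene tall 0.205 351.1 123.3 [np.float64(340.9), np.float64(361.2)] [np.float64(341.5), np.float64(361.5)]
scene short 0.115 399.0 177.6 [np.float64(389.0), np.float64(408.9)] [np.float64(389.5), np.float64(410.5)]
scene short 0.13 399.5 172.0 [np.float64(389.5), np.float64(409.6)] [np.float64(390.5), np.float64(410.5)]
scene short 0.145 400.1 166.3 [np.float64(390.0), np.float64(410.2)] [np.float64(390.5), np.float64(411.5)]
```

Both funnels stand upright within about 2 mm of their heads, and the arm is clear. I'm handing the job in.

```bash
python3 -c "
from bench import r
print(r.close_job())"
```

```text
the job is handed in; nothing more can be done
None
```

I handed the job in: supports and funnels are seated at both ends (tall by the large bottle, short by the small), and the plug is in the middle head. By camera and contact checks all sit within tolerance and neither bottle was touched, but the judge returned no verdict.

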